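# Load the sample heater and wind the rack down

### The arm

A 7-joint arm with a two-finger parallel gripper is mounted at the origin on the work surface. World frame = base frame: x ahead of the robot, y to its left, z up, the work surface at z = 0. Lengths are in m, angles in rad, forces in N, time in s.
With the tool pointing down it reaches from about 0.4 to 0.925 m from the base axis. Payload 5.6 kg.
Tool frame: the origin (TCP) lies at the very end of the fingers, on their centre line; the grasp point (between the pads) lies 19 mm behind it (robot.grip_point_offset is the distance from the TCP to the grasp point, in m); z points along the fingers, y is the line along which they close (so a half turn about z gives the same grasp; the last joint's range is limited). The gripper opens to 85 mm and grips with 20 to 120 N. Pads are 22 mm wide; open, the fingers measure 114 mm over their backs; the gripper's body (76 mm by 85 mm) begins 54 mm behind the grasp point. The pads swing forward as they close: fully open they stand 13 mm farther back than shut.
Start: joints at [-1.362, 0.468, -0.012, 1.603, 0.006, 1.071, -0.056], TCP at [0.162, 0.629, 0.231] pointing down, gripper open.
Joint ranges: [-2.53, 2.53], [-0.31, 2.02], [-1.57, 1.55], [0.28, 2.44], [-1.29, 4.43], [0.15, 1.84], [-2.92, 2.92]. Speed limits (rad/s): [2.57, 2.57, 3.14, 3.14, 3.14, 3.14, 3.14].

### API

Orientations are given as a unit quaternion [x, y, z, w].
In Python, from plant import readout, grab_frame, camera_model, ticket, robot gives the robot as it stands.
- The arm moves only by the shell command python3 -m pendant 'ROWS' [FORCE]. ROWS is JSON, a list of rows, each a list of 7 numbers: the shift along the tool's x, y, z in cm, then the turn, a rotation vector about the tool's x, y, z in degrees, then the opening, from 0 (shut) to 1 (fully open). In form: [[x, y, z, wx, wy, wz, fingers], ...]. A call has 1 to 12 rows; each row shifts and turns the commanded pose from where the row before left it, along the tool's axes as they then stand; what a row does not reach is not made up. A row lasts 1/10 s, in which the tool goes at most 50 mm and 8.59 degrees, less where a joint would pass 70% of its speed; a pose out of reach is approached as far as the arm can. A call is refused whole if a number of a shift passes 5 or a number of a turn 8.59, either way. A call with a gripper value outside its range is refused whole. The fingers move at their own pace and stop on an object; FORCE is the grip in N (left out, the last holds). Time passes only in rows, so rows that do not move let the fingers close. It gives the time, the measured TCP pose, the force, the opening and the grip force at its end, in the units of the state.
- readout.get_obs(): the state, without advancing time (a new reading comes with each control period).
- grab_frame(name): name is "scene" or "top"; returns (picture, depth): 400x640x3 uint8, red, green, blue; 400x640 float32, m along the optical axis (not along the pixel's ray), 0 where there is no reading.
- camera_model(name): a dict with "mtx" (3x3 intrinsics, pixels), "k1" (the pictures are not rectified: a ray, as slopes to the right and down, at radius r is drawn at 1 + k1 r^2 times it, then the intrinsics apply), "xyz" and "rotation" of the camera in the world. Camera axes: x right, y down, z forward; pixel columns grow to the right and rows downward; lengths in m; the calibration is good to about 2 mm. A picture is of the moment at which its call begins. camera_model takes no time and is no camera call.
- ticket.job_done(): hands the job in; it is judged then, once.
The state is a dict: "time": time; "qpos": joint angles; "dq": joint speeds; "joint_torque": joint torques, N m; "position": TCP position; "tcp_rot": TCP orientation; "wrist_force": force on the tool from outside, world axes, zero at the start; "moment": the same for the moment, N m; "grip_width": finger opening in m; "grasp_force": force on a finger pad.
Only numpy, scipy, OpenCV 4.12 (cv2) and the standard library are available. Lean on these libraries where they do the work, as an engineer would, in place of code of your own. Each camera call takes 0.05 s, during which the arm holds its last target. There are 200 camera calls.

### The job

Stand every amber jar with a teal cap upright in a compartment of its own in the raised rack of the sample heater; then fit the crank on the brass square end on top of the lift column and wind the rack all the way down to its stop (anticlockwise seen from above, four full turns). When the rack is down, start the bench timer by pressing its orange plunger right down to its stop and letting it spring back. Take the crank off and lay it back on the green mat, handle upward, before or after starting the timer, and leave the other things on the bench where they are.

Things in the scene. Friction and masses are not known exactly. Their poses are not given: they have to be found in the camera images.
- jar0: amber screw-cap jar, 42 mm in diameter, 84 mm tall with its teal cap (39 mm, the top 20 mm), about 130 g, smooth glass (friction about 0.35), standing on the bench; may be absent (None). Origin: centre of its underside, z up
- jar1: amber screw-cap jar, 42 mm in diameter, 84 mm tall with its teal cap (39 mm, the top 20 mm), about 130 g, smooth glass (friction about 0.35), standing on the bench; may be absent (None). Origin: centre of its underside, z up
- jar2: amber screw-cap jar, 42 mm in diameter, 84 mm tall with its teal cap (39 mm, the top 20 mm), about 130 g, smooth glass (friction about 0.35), standing on the bench; may be absent (None). Origin: centre of its underside, z up
- jar3: amber screw-cap jar, 42 mm in diameter, 84 mm tall with its teal cap (39 mm, the top 20 mm), about 130 g, smooth glass (friction about 0.35), standing on the bench; may be absent (None). Origin: centre of its underside, z up
- heater: sample heater with its rack lift, fixed to the bench at a place and yaw that vary. Origin: on the bench under the centre of the white housing (134 x 272 x 85 mm, long along its y, open on top, the well 90 mm wide). The grey lift column stands at its -y end, axis at (0, -170 mm): a foot 110 x 72 x 70 mm, two guide rods, a crosshead 90 x 50 mm whose top is 218 mm above the bench. z up
- cell0 (a point): centre of the floor of rack compartment 0 of 4 in a row along the heater's y (heater y = 84 mm). Inside 50 mm (heater x) by 52 mm (y), smooth steel walls 36 mm high; its floor is 94 mm above the bench while the rack is up and 30 mm when it is down
- cell1 (a point): centre of the floor of rack compartment 1 of 4 in a row along the heater's y (heater y = 28 mm). Inside 50 mm (heater x) by 52 mm (y), smooth steel walls 36 mm high; its floor is 94 mm above the bench while the rack is up and 30 mm when it is down
- cell2 (a point): centre of the floor of rack compartment 2 of 4 in a row along the heater's y (heater y = -28 mm). Inside 50 mm (heater x) by 52 mm (y), smooth steel walls 36 mm high; its floor is 94 mm above the bench while the rack is up and 30 mm when it is down
- cell3 (a point): centre of the floor of rack compartment 3 of 4 in a row along the heater's y (heater y = -84 mm). Inside 50 mm (heater x) by 52 mm (y), smooth steel walls 36 mm high; its floor is 94 mm above the bench while the rack is up and 30 mm when it is down
- lift (a joint): how far the rack has been lowered, m: 0 up (at the start), 0.064 fully down at its stop. A self-locking screw moves it: it stays where it is left and cannot be pushed down by hand
- spindle (a joint): angle of the lift's screw spindle, rad: 0 at the start, grows anticlockwise seen from above to 25.13 (4 turns, 16 mm of rack travel each) at the stop; needs about 0.2 N m
- spindle_seat (a point): on the vertical spindle's axis, top of its round collar, 226 mm above the bench; it turns with the spindle. The brass square end rises 30 mm above this point: 20 mm across the flats, flats square to the x and y axes of this point, the top 6 mm narrowed to 16 mm. Pushed fully on, the crank's underside rests here
- crank: loose crank, 0.3 kg, lying handle-up on the mat. Origin: underside centre of its square hub (40 x 40 x 34 mm), which has a through hole 22.6 mm square along z, sides parallel to crank x and y. A steel arm 16 mm wide, 22 mm high, flush with the underside, runs along +x from the hub to a round boss (26 mm in diameter, at x = 80 mm) that carries the upright red handle. z up
- crank_grip (a point): on the axis of the crank's red handle, at the height to grip (60 mm above the crank's underside, crank x = 80 mm). The handle is a sleeve 25 mm in diameter that spins freely on its pin about the vertical, from 26 to 80 mm above the underside, so a gripper can hold it and lead it round without turning itself
- mat: green rubber mat fixed to the bench, 140 mm (its x) by 230 mm (its y), 4 mm thick; the crank's place. Origin: centre of its underside
- timer: round white bench timer fixed to the bench, 84 mm in diameter, 50 mm high, with an orange plunger in the middle of its top. Origin: centre of its underside
- plunger (a joint): how far the timer's plunger is pressed, m: 0 up, 0.012 down at its stop; a spring pushes it back, 2.5 N at first and 7 N at the stop
- plunger_top (a point): centre of the top of the plunger's round orange head (38 mm in diameter), 76 mm above the bench when up
- spare_bottle: bystander: clear glass bottle with a white cap, 40 mm in diameter, 85 mm tall. Origin: centre of its underside
- dish: bystander: open glass dish, 90 mm in diameter, 16 mm high. Origin: centre of its underside
- beaker: bystander: green beaker with droppers standing in it, 84 mm in diameter, 160 mm high. Origin: centre of its underside
- scissors: bystander: scissors lying flat, 165 mm long, blades towards its +x. Origin: near the middle, underneath
- meter: bystander: blue hand-held meter lying flat, 85 x 190 x 35 mm, long along its y. Origin: centre of its underside

How it is judged:
By the outcome, as a careful person would: the job done as asked, in the order asked, and still so for the second after the job is handed in, with the robot touching nothing.
Of jar0, jar1, jar2, jar3 only 2 to 4 are there at a start; the rules pass over those that are not, and their reading is None.
At some moment in a run one of jar0, jar1, jar2, jar3, crank may be knocked a few centimetres aside while the robot is not near it.
It also fails if it takes over 210 s, if anything falls off the work surface, if the arm or the gripper's body presses on something with over 40 N, if the wrist force passes 120 N, or if a joint passes its speed limit or range.

## Working session

There is one attempt and no reset: what is moved stays moved. The work goes in short steps, Python scripts to look and compute and a shell command to move; the robot and the scene stay as the last step left them, time stands still between calls to the robot, and variables do not carry over. Pictures are saved under pics/ and viewed, at most 14 in all, crops included, and the job is handed in when it is done.

```bash
ls; mkdir -p pics; python3 - <<'E'
from plant import readout, grab_frame, camera_model, robot
import cv2,numpy as np
for n in("scene","top"):
    p,d=grab_frame(n);np.savez(f"pics/{n}0.npz",p=p,d=d);cv2.imwrite(f"pics/{n}0.png",p[:,:,::-1]);print(n,camera_model(n),(d>0).mean())
print(readout.get_obs(),robot.grip_point_offset)
E
```

```text
pics
scene {'mtx': array([[380.94961213,   0.        , 317.01737748],
       [  0.        , 380.94961213, 198.99593785],
       [  0.        ,   0.        ,   1.        ]]), 'k1': -0.058597595648718886, 'xyz': array([ 1.36678971, -0.10702169,  0.93771289]), 'rotation': array([ 0.68260693,  0.6154015 , -0.26581501, -0.29098309])} 0.996125
top {'mtx': array([[361.05974193,   0.        , 321.414364  ],
       [  0.        , 361.05974193, 200.65290615],
       [  0.        ,   0.        ,   1.        ]]), 'k1': 0.0036169876655070743, 'xyz': array([ 0.30698826, -0.00924867,  1.25558307]), 'rotation': array([-0.68944278,  0.7163254 , -0.07967568,  0.07209974])} 0.9959765625
{'time': 0.1, 'qpos': array([-1.36198206,  0.46831826, -0.01158389,  1.60349326,  0.00601674,
        1.07139487, -0.05626291]), 'dq': array([ 0.00093365, -0.00362422, -0.00096076, -0.0035186 , -0.00043186,
        0.00131473,  0.00052272]), 'joint_torque': array([ 9.43232808e-04, -5.33518016e+01,  2.16126884e-02, -2.51966679e+01,
        1.15024953e-02,  4.25603750e-03,  2.70706124e-05]), 'position': array([0.1619137 , 0.62901489, 0.23043051]), 'tcp_rot': array([ 1.25592772e-01,  9.92081565e-01, -7.89388682e-04, -3.07031605e-05]), 'wrist_force': array([ 0.85684385, -0.12243441, -1.17881097]), 'moment': array([0.03102646, 0.05811476, 0.01737748]), 'grasp_force': 0.0, 'grip_width': 0.08529146549027239} 0.0187
```

View pics/scene0.png

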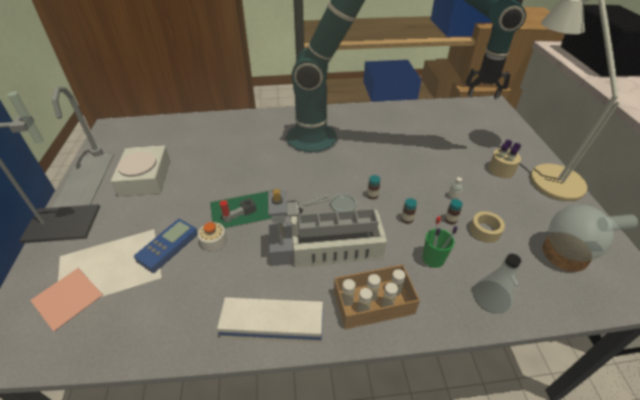

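View pics/top0.png

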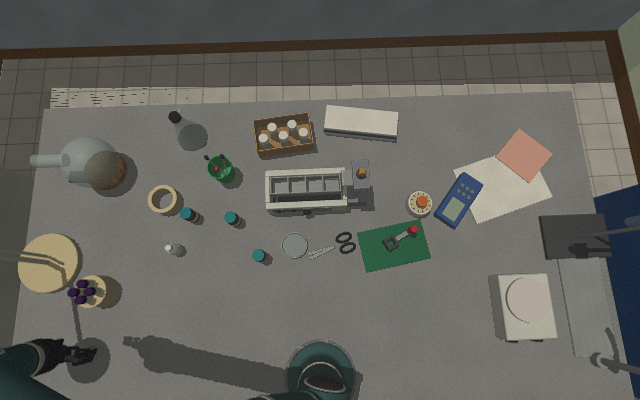

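The scene shows three teal-capped jars at scene px (375,182), (410,205) and (455,206), which are top px (259,256), (232,218) and (190,214). The heater is near top (307,190), with the brass spindle at (362,172). The crank lies on the mat, with its hub at (390,243) and red handle at (413,230). The timer plunger is at (420,203).

```bash
cat > h.py <<'E'
import cv2,numpy as np
from scipy.spatial.transform import Rotation as R
from plant import readout,grab_frame,camera_model
def rays(n,uv):
    c=camera_model(n);K=c["mtx"];uv=np.asarray(uv,float).reshape(-1,2)
    s=cv2.undistortPoints(uv.reshape(-1,1,2),K,np.array([c["k1"],0,0,0,0.])).reshape(-1,2)
    return np.c_[s,np.ones(len(s))],R.from_quat(c["rotation"]),c["xyz"]
def cloud(n,d,m):
    v,u=np.nonzero(m&(d>0));s,r,o=rays(n,np.c_[u,v]);return r.apply(s*d[v,u][:,None])+o,np.c_[u,v]
def plane(n,uv,z):
    s,r,o=rays(n,uv);w=r.apply(s);return o+w*((z-o[2])/w[:,2])[:,None]
def tri(uv1,uv2):   # scene, top -> point, gap
    a=[];b=[];L=[]
    for n,uv in(("scene",uv1),("top",uv2)):
        s,r,o=rays(n,uv);w=r.apply(s)[0];w/=np.linalg.norm(w);P=np.eye(3)-np.outer(w,w);a.append(P);b.append(P@o);L.append((o,w))
    x=np.linalg.solve(a[0]+a[1],b[0]+b[1]);return x,np.linalg.norm(a[0]@x-b[0])*2
def hsv(p): return cv2.cvtColor(p,cv2.COLOR_RGB2HSV)
RNG=dict(teal=((82,100,40),(100,255,255)),red=((172,140,60),(180,255,255)),orange=((5,150,150),(16,255,255)),brass=((12,90,80),(28,255,255)),green=((60,80,30),(82,255,255)))
def mask(p,c):
    return cv2.inRange(hsv(p),*map(np.array,RNG[c]))>0
def blobs(m,amin=8):
    k,l,s,c=cv2.connectedComponentsWithStats(m.astype(np.uint8));return [(l==i,s[i,4],c[i]) for i in range(1,k) if s[i,4]>=amin]
def get(n):
    return grab_frame(n)
E
python3 - <<'E'
from h import *
np.set_printoptions(precision=4,suppress=True)
F={n:(lambda q:(q["p"],q["d"]))(np.load(f"pics/{n}0.npz")) for n in("scene","top")}
for c in RNG:
  for n in F:
    p,d=F[n]
    for m,a,ce in blobs(mask(p,c)):
        P,uv=cloud(n,d,m); 
        if abs(P[:,1]).max()>1 : continue
        zt=np.percentile(P[:,2],90);t=P[P[:,2]>zt-.006]
        print(c,n,a,ce.round(1),"z",np.percentile(P[:,2],[5,50,95]),"top mean",t.mean(0),"ext",np.ptp(t[:,:2],axis=0))
# heater region structure: from the top cloud by heights
p,d=F["top"];m=np.zeros(d.shape,bool);m[140:225,255:385]=1
P,uv=cloud("top",d,m)
h,e=np.histogram(P[:,2],np.arange(-.01,.27,.01));print(dict(zip(e.round(2),h)))
for lo,hi in((.075,.095),(.12,.14),(.205,.225),(.225,.27)):
    s=P[(P[:,2]>lo)&(P[:,2]<hi)]
    if len(s)>5: print(lo,hi,len(s),s.mean(0),cv2.minAreaRect(s[:,:2].astype(np.float32)*1000))
m[:]=0;m[215:275,350:435]=1
P,uv=cloud("top",d,m&~mask(p,"green"));print("mat area z",np.percentile(P[:,2],[5,25,50,75,95]))
big=cv2.resize(np.hstack([p[140:280,250:440]]),None,fx=4,fy=4,interpolation=cv2.INTER_CUBIC)
cv2.imwrite("pics/crop1.png",big[:,:,::-1])
E
```

```text
teal scene 57 [374.4 179.3] z [0.0797 0.0844 0.0871] top mean [0.3965 0.1859 0.0844] ext [0.0363 0.0305]
teal scene 78 [410.6 203.2] z [0.077  0.0859 0.0889] top mean [0.5235 0.2772 0.0867] ext [0.0301 0.0316]
teal scene 85 [455.8 204.1] z [0.0746 0.0861 0.0894] top mean [0.5432 0.4226 0.0869] ext [0.0321 0.0311]
teal top 107 [185.3 212.9] z [0.079  0.0832 0.0864] top mean [0.5384 0.4225 0.0836] ext [0.0345 0.0375]
teal top 103 [229.8 216.9] z [0.0787 0.0832 0.0876] top mean [0.5203 0.2754 0.0836] ext [0.0344 0.0337]
teal top 110 [257.9 254.8] z [0.0796 0.0835 0.0867] top mean [0.3924 0.1841 0.084 ] ext [0.035  0.0354]
teal top 8 [ 36.4 395. ] z [0.6709 0.675  0.677 ] top mean [0.1585 0.4093 0.6752] ext [0.0016 0.0075]
orange scene 74 [209.1 226.5] z [0.0748 0.0775 0.0801] top mean [ 0.5533 -0.3611  0.0776] ext [0.0311 0.0312]
orange top 85 [421.9 200.5] z [0.0717 0.0755 0.0789] top mean [ 0.5521 -0.3636  0.076 ] ext [0.0321 0.0354]
brass scene 123 [191.4  18.3] z [0.286 0.347 0.419] top mean [-0.5255 -0.5119  0.4189] ext [0.015  0.0143]
brass scene 4039 [220.2  61.4] z [-0.1169  0.1
[... 4463 characters left out ...]
24): np.int64(20), np.float64(0.25): np.int64(35), np.float64(0.26): np.int64(0)}
0.075 0.095 1875 [0.6112 0.0322 0.0866] ((665.6690063476562, 3.1820831298828125), (248.39425659179688, 344.2975158691406), 1.7674999237060547)
0.12 0.14 349 [0.61   0.0233 0.1282] ((610.021728515625, -4.93255615234375), (285.1855163574219, 61.15231704711914), 89.39208984375)
0.205 0.225 417 [ 0.6087 -0.144   0.2174] ((611.182861328125, -145.23333740234375), (89.54426574707031, 50.02444076538086), 0.46132779121398926)
0.225 0.27 79 [ 0.6086 -0.1436  0.2453] ((609.5887451171875, -143.53631591796875), (23.229148864746094, 26.070453643798828), 2.0844454765319824)
mat area z [-0.0043 -0.0016  0.0002  0.0023  0.0359]
```

View pics/crop1.png

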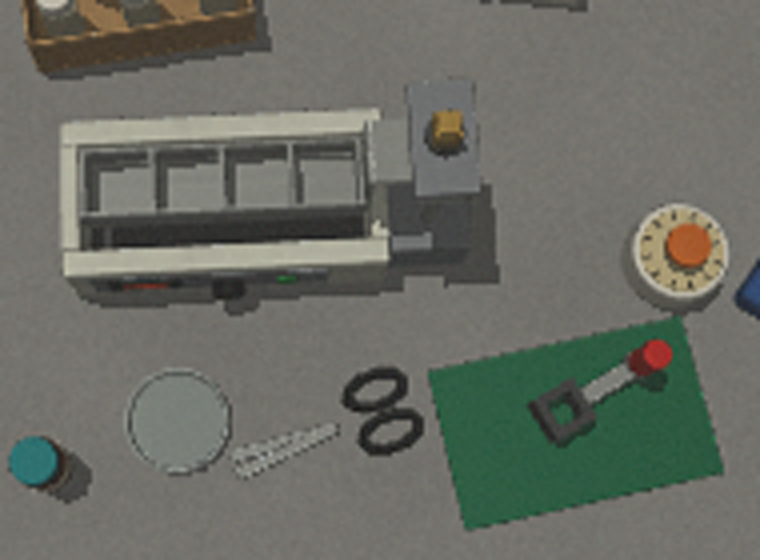

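The crop shows the spindle at crop (447,128), the crank hub at (563,412) and the handle at (655,355). The four empty cells run left to right at crop y≈180. Both views agree on the jars to about 3 mm, so I'll start by turning the tool square to the world.

```bash
python3 -m pendant '[[0,0,0,0,0,8.4,1],[0,0,0,0,0,8.4,1],[0,0,0,0,0,8.4,1],[0,0,0,0,0,8.4,1],[0,0,0,0,0,8.4,1],[0,0,0,0,0,8.4,1],[0,0,0,0,0,8.4,1],[0,0,0,0,0,8.4,1],[0,0,0,0,0,8.4,1]]' 40
cat > to.py <<'E'
# world target x y z -> shift in the tool's axes (cm), and turn error to the square pose
import sys,numpy as np
from scipy.spatial.transform import Rotation as R
from plant import readout
o=readout.get_obs();r=R.from_quat(o["tcp_rot"]);np.set_printoptions(precision=3,suppress=True)
yaw=float(sys.argv[4]) if len(sys.argv)>4 else 0.  # world yaw of tool y from +x, deg
N=R.from_euler("z",yaw,degrees=True)*R.from_matrix([[0,1,0],[1,0,0],[0,0,-1]])
print("t",round(o["time"],2),"pos",o["position"],"shift cm",r.inv().apply(np.array(sys.argv[1:4],float)-o["position"])*100,"turn deg",(r.inv()*N).as_rotvec(degrees=True),"F",o["wrist_force"],"w",round(o["grip_width"],4),"g",round(o["grasp_force"],1))
E
python3 to.py .5415 .4225 .22
python3 - <<'E'
from h import *
np.set_printoptions(precision=4,suppress=True)
F={n:(lambda q:(q["p"],q["d"]))(np.load(f"pics/{n}0.npz")) for n in("scene","top")}
for n in F:
    p,d=F[n];H=hsv(p)
    P,uv=cloud(n,d,np.ones(d.shape,bool));c=H[uv[:,1],uv[:,0]].astype(int)
    near=lambda x,y,r:np.hypot(P[:,0]-x,P[:,1]-y)<r
    rect=lambda s:cv2.minAreaRect(s[:,:2].astype(np.float32)*1000)
    A=(abs(P[:,0]-.61)<.085)&(P[:,1]>-.13)&(P[:,1]<.19)
    w=P[A&(c[:,2]>130)&(abs(P[:,2]-.087)<.008)];print(n,"rim",len(w),rect(w))
    # rack walls
    w=P[A&(P[:,2]>.118)&(P[:,2]<.14)&(P[:,1]>-.095)];print(" walls",len(w),rect(w),w[:,2].mean())
    w=P[A&(P[:,2]>.088)&(P[:,2]<.1)&(abs(P[:,0]-.61)<.02)];print(" floor",len(w),np.median(w[:,2]))
    w=P[near(.61,-.145,.06)&(abs(P[:,2]-.218)<.006)];print(" crosshead",rect(w),w[:,2].mean())
    w=P[near(.61,-.145,.04)&(P[:,2]>.235)];print(" brass",len(w),w.mean(0),rect(w))
    M=near(.41,-.27,.12)
    w=P[M&(c[:,1]>130)&((c[:,0]>170)|(c[:,0]<6))];t=w[w[:,2]>np.percentile(w[:,2],90)-.006];print(" red",len(w),t.mean(0),np.ptp(t[:,:2],axis=0),np.percentile(w[:,2],[5,95]))
    w=P[M&(P[:,2]>.03)&(P[:,2]<.046)&(c[:,1]<120)];print(" hub",len(w),w.mean(0),rect(w))
    w=P[M&(P[:,2]>.018)&(P[:,2]<.05)&(c[:,1]<120)];print(" hub+arm",len(w),w.mean(0))
    w=P[near(.41,-.27,.16)&(c[:,0]>55)&(c[:,0]<88)&(c[:,1]>80)];print(" mat",rect(w))
E
```

```text
time: 1.0
position: [0.1618, 0.6292, 0.2307]
tcp_rot: [0.709, 0.705, -0.0, 0.0]
wrist_force: [0.7, 0.4, 0.9]
grip_width: 0.0851
grasp_force: 0.0
t 1.0 pos [0.162 0.629 0.231] shift cm [-20.422  38.101   1.087] turn deg [-0.011  0.058 -0.371] F [0.697 0.387 0.902] w 0.0851 g 0.0
scene rim 825 ((611.1688232421875, 27.118316650390625), (135.22357177734375, 270.1948547363281), 1.1238549947738647)
 walls 726 ((608.7996215820312, 24.435226440429688), (60.98720932006836, 230.56427001953125), 0.9173057675361633) 0.12755181789935185
 floor 179 0.09637287563254149
 crosshead ((610.6517944335938, -140.958984375), (48.53539276123047, 92.77426147460938), 89.33892059326172) 0.21967560551550855
 brass 72 [ 0.6158 -0.142   0.2493] ((612.2465209960938, -142.10873413085938), (18.826257705688477, 20.41103172302246), 88.29907989501953)
 red 83 [ 0.4619 -0.3228  0.0849] [0.0185 0.0203] [0.0414 0.0872]
 hub 138 [ 0.427  -0.2602  0.0374] ((434.0553283691406, -283.46148681640625), (44.08533477783203, 111.86880493164062), 25.007295608520508)
 hub+arm 272 [ 0.4344 -0.2711  0.0316]
 mat ((415.1298828125, -279.
[... 269 characters left out ...]
383666992188), 0.5570424199104309) 0.1275931784539335
 floor 634 0.09367769090731015
 crosshead ((611.3441162109375, -145.26885986328125), (50.35123825073242, 88.94316101074219), 88.85263061523438) 0.21752536280166926
 brass 62 [ 0.6095 -0.1445  0.2501] ((611.3155517578125, -145.06011962890625), (20.017553329467773, 20.509960174560547), 89.58804321289062)
 red 63 [ 0.4604 -0.3257  0.0844] [0.0201 0.0212] [0.0434 0.0878]
 hub 110 [ 0.424  -0.2593  0.0368] ((434.2156982421875, -278.16796875), (39.7971305847168, 91.14952087402344), 28.209367752075195)
 hub+arm 192 [ 0.4308 -0.2718  0.0318]
 mat ((414.37493896484375, -270.96746826171875), (139.009033203125, 228.97506713867188), 10.0278902053833)
```

```bash
python3 -m pendant '[[-1.7,3.17,0.1,0,0,0,1],[-1.7,3.17,0.1,0,0,0,1],[-1.7,3.17,0.1,0,0,0,1],[-1.7,3.17,0.1,0,0,0,1],[-1.7,3.17,0.1,0,0,0,1],[-1.7,3.17,0.1,0,0,0,1],[-1.7,3.17,0.1,0,0,0,1],[-1.7,3.17,0.1,0,0,0,1],[-1.7,3.17,0.1,0,0,0,1],[-1.7,3.17,0.1,0,0,0,1],[-1.7,3.2,0.1,0,0,0,1],[-1.7,3.2,0.1,0,0,-0.3,1]]'
cat > jars.py <<'E'
from h import *
import sys
np.set_printoptions(precision=4,suppress=True)
for n in("scene","top"):
    p,d=grab_frame(n)
    if len(sys.argv)>1: cv2.imwrite(f"pics/{sys.argv[1]}_{n}.png",p[:,:,::-1])
    for m,a,ce in blobs(mask(p,"teal"),25):
        P,uv=cloud(n,d,m)
        if abs(P[:,1]).max()>1: continue
        t=P[P[:,2]>np.percentile(P[:,2],90)-.006];print(n,a,ce.round(1),"top",t.mean(0))
    P,uv=cloud(n,d,np.ones(d.shape,bool));c=hsv(p)[uv[:,1],uv[:,0]].astype(int)
    w=P[(np.hypot(P[:,0]-.46,P[:,1]+.324)<.25)&(c[:,1]>130)&((c[:,0]>170)|(c[:,0]<5))&(P[:,2]>.03)]
    if len(w): t=w[w[:,2]>np.percentile(w[:,2],90)-.006];print(n,"red",t.mean(0))
E
python3 jars.py a; python3 to.py .5415 .4225 .042
```

```text
time: 2.2
position: [0.5438, 0.4244, 0.2187]
tcp_rot: [0.705, 0.709, -0.0, -0.0]
wrist_force: [0.6, 0.7, 0.1]
grip_width: 0.0852
grasp_force: 0.0
scene 70 [374.4 179.1] top [0.3953 0.186  0.0841]
scene 88 [410.6 203.1] top [0.523  0.2773 0.0871]
scene 87 [455.8 204.1] top [0.5434 0.4229 0.0867]
scene red [ 0.462  -0.3229  0.0854]
top 114 [185.5 213. ] top [0.5392 0.422  0.0838]
top 103 [230.  216.8] top [0.5198 0.2754 0.0841]
top 113 [257.8 254.8] top [0.3926 0.1845 0.0834]
top red [ 0.4598 -0.3253  0.0841]
t 2.3 pos [0.548 0.42  0.219] shift cm [ 0.357 -0.726 17.667] turn deg [ 0.163  0.208 -0.225] F [ 0.857 -0.213 -0.236] w 0.0852 g 0.0
```

```bash
python3 -m pendant '[[0,0,1,0,0,0,1],[0,0,2,0,0,0,1],[0,0,2,0,0,0,1],[0,0,2,0,0,0,1],[0,0,1,0,0,0,1],[0,0,0,0,0,0,1],[0,0,0,0,0,0,1]]'; python3 to.py .5415 .4225 .042
```

```text
time: 3.0
position: [0.5425, 0.426, 0.1396]
tcp_rot: [0.705, 0.709, 0.0, -0.0]
wrist_force: [0.3, -1.0, -0.6]
grip_width: 0.0851
grasp_force: 0.0
t 3.0 pos [0.543 0.426 0.14 ] shift cm [-0.357 -0.103  9.759] turn deg [ 0.008 -0.021  0.326] F [ 0.33  -0.969 -0.612] w 0.0851 g 0.0
```

```bash
python3 -m pendant '[[-0.2,-0.1,2,0,0,0.3,1],[-0.15,0,2,0,0,0,1],[0,0,2,0,0,0,1],[0,0,2,0,0,0,1],[0,0,1.5,0,0,0,1],[0,0,0.25,0,0,0,1],[0,0,0,0,0,0,1],[0,0,0,0,0,0,0],[0,0,0,0,0,0,0],[0,0,0,0,0,0,0],[0,0,0,0,0,0,0],[0,0,0,0,0,0,0]]' 40; python3 to.py .5415 .4225 .042
```

```text
time: 4.2
position: [0.5421, 0.4223, 0.0428]
tcp_rot: [0.707, 0.707, 0.001, -0.0]
wrist_force: [-1.6, -0.8, 5.5]
grip_width: 0.0405
grasp_force: 39.9
t 4.2 pos [0.542 0.422 0.043] shift cm [ 0.018 -0.065  0.083] turn deg [ 0.04  -0.063 -0.023] F [-1.633 -0.781  5.498] w 0.0405 g 39.9
```

```bash
python3 -m pendant '[[0,0,-1,0,0,0,0],[0,0,-2,0,0,0,0],[0,0,-3,0,0,0,0],[0,0,-3,0,0,0,0],[0,0,-3,0,0,0,0],[0,0,-3,0,0,0,0],[0,0,-2,0,0,0,0],[0,0,-1,0,0,0,0],[0,0,0,0,0,0,0]]'; python3 -m pendant '[[-1.4,0.3,0,0,0,0,0],[-3,0.6,0,0,0,0,0],[-3,0.7,0,0,0,0,0],[-3,0.7,0,0,0,0,0],[-3,0.7,0,0,0,0,0],[-3,0.7,0,0,0,0,0],[-3,0.7,0,0,0,0,0],[-3,0.7,0,0,0,0,0],[-3,0.6,0,0,0,0,0],[-3,0.6,0,0,0,0,0],[-1.8,0.5,0,0,0,0,0],[0,0,0,0,0,0,0]]'; python3 -m pendant '[[0,0,0,0,0,0,0],[0,0,0,0,0,0,0],[0,0,0,0,0,0,0]]'; python3 jars.py b;  python3 to.py .6105 .110 .1375
```

```text
time: 5.1
position: [0.5424, 0.422, 0.2232]
tcp_rot: [0.707, 0.707, 0.001, 0.0]
wrist_force: [0.6, -0.3, -1.3]
grip_width: 0.0408
grasp_force: 40.5
time: 6.3
position: [0.6094, 0.114, 0.2204]
tcp_rot: [0.71, 0.704, -0.002, 0.0]
wrist_force: [-0.1, -0.6, -2.3]
grip_width: 0.0406
grasp_force: 40.5
time: 6.6
position: [0.6092, 0.1213, 0.2213]
tcp_rot: [0.706, 0.708, -0.0, -0.0]
wrist_force: [-0.4, 0.1, -2.3]
grip_width: 0.0401
grasp_force: 40.5
scene 80 [410.6 203.3] top [0.5241 0.2771 0.0866]
scene red [ 0.4614 -0.3229  0.085 ]
top red [ 0.4601 -0.3256  0.0834]
t 6.7 pos [0.609 0.121 0.222] shift cm [-1.09   0.11   8.411] turn deg [-0.017 -0.01   0.072] F [-0.047  1.114 -1.189] w 0.0407 g 40.5
```

```bash
python3 -m pendant '[[-0.5,0.1,0,0,0,0,0],[-0.6,0,0.5,0,0,0,0],[0,0,1,0,0,0,0],[0,0,1.2,0,0,0,0],[0,0,0.8,0,0,0,0],[0,0,0,0,0,0,0],[0,0,0,0,0,0,0],[0,0,0,0,0,0,0]]';python3 to.py .6105 .110 .1375; python3 jars.py c
```

```text
time: 7.5
position: [0.6111, 0.1089, 0.1871]
tcp_rot: [0.707, 0.707, 0.0, 0.0]
wrist_force: [-0.3, 0.4, -0.6]
grip_width: 0.0409
grasp_force: 40.5
t 7.5 pos [0.611 0.109 0.187] shift cm [ 0.113 -0.06   4.964] turn deg [ 0.045 -0.009 -0.024] F [-0.292  0.383 -0.577] w 0.0409 g 40.5
scene 81 [410.6 203.3] top [0.5244 0.2773 0.0863]
scene red [ 0.4622 -0.3227  0.0849]
top 36 [226.6 216.4] top [0.5186 0.282  0.1009]
top red [ 0.4603 -0.3257  0.0834]
```

View pics/c_scene.png

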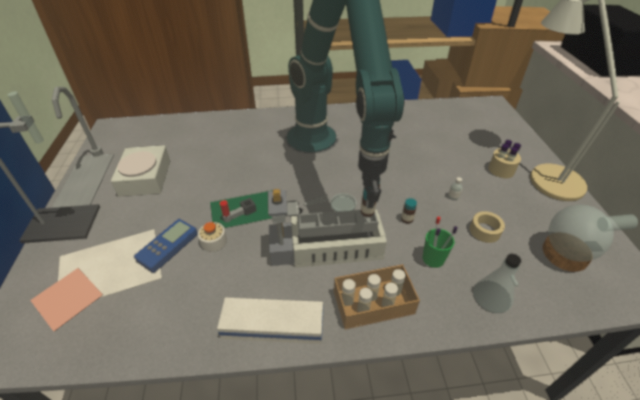

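The jar hangs above the end compartment at scene (369,205). I'll lower it with a force check and then release.

```bash
python3 -m pendant '[[0.1,0,0.7,0,0,0,0],[0,0,1,0,0,0,0],[0,0,1,0,0,0,0],[0,0,1,0,0,0,0],[0,0,0.8,0,0,0,0],[0,0,0.3,0,0,0,0],[0,0,0,0,0,0,0],[0,0,0,0,0,0,0]]';python3 to.py .6105 .110 .1370
```

```text
time: 8.4
position: [0.611, 0.1097, 0.139]
tcp_rot: [0.707, 0.707, 0.0, 0.0]
wrist_force: [1.2, 0.6, -2.4]
grip_width: 0.0406
grasp_force: 40.5
t 8.4 pos [0.611 0.11  0.139] shift cm [ 0.027 -0.053  0.203] turn deg [ 0.033 -0.005 -0.038] F [ 1.187  0.621 -2.426] w 0.0406 g 40.5
```

```bash
python3 -m pendant '[[0,0,0.15,0,0,0,0],[0,0,0,0,0,0,0.7],[0,0,0,0,0,0,0.85],[0,0,0,0,0,0,0.85],[0,0,0,0,0,0,0.85],[0,0,-2,0,0,0,0.85],[0,0,-3,0,0,0,0.85],[0,0,-3,0,0,0,0.85],[0,0,-2,0,0,0,1],[0,0,0,0,0,0,1]]';python3 to.py .522 .2765 .2
```

```text
time: 9.4
position: [0.6126, 0.1099, 0.2407]
tcp_rot: [0.707, 0.707, 0.003, 0.002]
wrist_force: [1.3, 0.6, 0.7]
grip_width: 0.085
grasp_force: 0.0
t 9.4 pos [0.613 0.11  0.241] shift cm [16.646 -9.097  4.047] turn deg [ 0.351 -0.107 -0.035] F [1.34  0.566 0.688] w 0.085 g 0.0
```

```bash
python3 -m pendant '[[1,-0.6,0,0,0,0,1],[2.4,-1.3,0,0,0,0,1],[2.6,-1.4,0,0,0,0,1],[2.6,-1.4,0.5,0,0,0,1],[2.6,-1.4,1,0,0,0,1],[2.4,-1.4,1.5,0,0,0,1],[2,-1.1,1,0,0,0,1],[1,-0.5,0,0,0,0,1],[0,0,0,0,0,0,1],[0,0,0,0,0,0,1],[0,0,0,0,0,0,1]]'; python3 jars.py d; python3 to.py .522 .2763 .0425
```

```text
time: 10.5
position: [0.5209, 0.2744, 0.1978]
tcp_rot: [0.708, 0.706, 0.0, 0.0]
wrist_force: [-0.4, -0.2, 0.2]
grip_width: 0.0856
grasp_force: 0.0
scene 82 [410.6 203.3] top [0.5238 0.2774 0.0859]
scene 114 [368.2 204.9] top [0.6113 0.1124 0.1804]
scene red [ 0.4621 -0.3228  0.0856]
top 116 [276.4 181.6] top [0.6083 0.1114 0.1775]
top 112 [230.1 217. ] top [0.5196 0.276  0.0839]
top 106 [258.1 255. ] top [0.392  0.1838 0.0836]
top red [ 0.46   -0.3249  0.0835]
t 10.6 pos [0.521 0.275 0.198] shift cm [ 0.172  0.112 15.529] turn deg [ 0.056 -0.007 -0.159] F [-0.208 -0.06   0.591] w 0.0853 g 0.0
```

```bash
python3 -m pendant '[[0.15,0.1,1,0,0,0,1],[0,0,2,0,0,0,1],[0,0,3,0,0,0,1],[0,0,3,0,0,0,1],[0,0,3,0,0,0,1],[0,0,2.3,0,0,0,1],[0,0,1.2,0,0,0,1],[0,0,0,0,0,0,1],[0,0,0,0,0,0,0],[0,0,0,0,0,0,0],[0,0,0,0,0,0,0],[0,0,0,0,0,0,0]]'; python3 -m pendant '[[0,0,0,0,0,0,0],[0,0,0,0,0,0,0]]'; python3 to.py .522 .2763 .0425
```

```text
time: 11.8
position: [0.5215, 0.2778, 0.0437]
tcp_rot: [0.707, 0.707, 0.001, 0.0]
wrist_force: [-1.7, -0.5, 5.8]
grip_width: 0.0406
grasp_force: 39.8
time: 12.0
position: [0.5215, 0.2779, 0.0437]
tcp_rot: [0.707, 0.707, 0.001, 0.0]
wrist_force: [-1.4, 0.4, 6.2]
grip_width: 0.0406
grasp_force: 39.8
t 12.0 pos [0.521 0.278 0.044] shift cm [-0.158  0.05   0.125] turn deg [ 0.096 -0.086 -0.023] F [-1.429  0.377  6.229] w 0.0406 g 39.8
```

```bash
python3 -m pendant '[[0,0,-1,0,0,0,0],[0,0,-2,0,0,0,0],[0,0,-3,0,0,0,0],[0,0,-3,0,0,0,0],[0,0,-3,0,0,0,0],[0,0,-3,0,0,0,0],[0,0,-3,0,0,0,0],[0,0,-2,0,0,0,0],[0,0,-1,0,0,0,0],[0,0,0,0,0,0,0]]'; python3 -m pendant '[[-1.3,0.5,0,0,0,0,0],[-2.5,1,0,0,0,0,0],[-2.5,1,0,0,0,0,0],[-2.5,1,0,0,0,0,0],[-2.5,1,0,0,0,0,0],[-2.5,1,0,0,0,0,0],[-2.5,1,0,0,0,0,0],[-2.5,1,0,0,0,0,0],[-2.2,0.9,0,0,0,0,0],[-1.2,0.5,0,0,0,0,0],[0,0,0,0,0,0,0],[0,0,0,0,0,0,0]]'; python3 -m pendant '[[0,0,0,0,0,0,0],[0,0,0,0,0,0,0]]'; python3 to.py .6105 .0545 .185
```

```text
time: 13.0
position: [0.5213, 0.2775, 0.2538]
tcp_rot: [0.707, 0.707, 0.001, 0.0]
wrist_force: [-0.3, 0.0, -1.7]
grip_width: 0.0407
grasp_force: 40.6
time: 14.2
position: [0.6091, 0.0559, 0.2515]
tcp_rot: [0.707, 0.707, -0.0, -0.001]
wrist_force: [0.7, 0.4, -1.1]
grip_width: 0.0406
grasp_force: 40.6
time: 14.4
position: [0.6093, 0.0568, 0.2522]
tcp_rot: [0.706, 0.708, 0.0, -0.0]
wrist_force: [0.3, 0.1, -0.7]
grip_width: 0.0409
grasp_force: 40.6
t 14.4 pos [0.609 0.057 0.252] shift cm [-0.236  0.118  6.717] turn deg [-0.019 -0.031  0.101] F [ 0.274  0.134 -0.677] w 0.0409 g 40.6
```

```bash
python3 -m pendant '[[-0.2,0.1,0.7,0,0,0,0],[0,0,1.5,0,0,0,0],[0,0,1.5,0,0,0,0],[0,0,1.5,0,0,0,0],[0,0,1.5,0,0,0,0],[0,0,0,0,0,0,0],[0,0,0,0,0,0,0]]'; python3 to.py .6105 .0545 .138; python3 jars.py e
```

```text
time: 15.1
position: [0.6106, 0.0531, 0.1847]
tcp_rot: [0.707, 0.707, -0.0, -0.0]
wrist_force: [-0.2, 0.2, 0.1]
grip_width: 0.0402
grasp_force: 40.6
t 15.1 pos [0.611 0.053 0.185] shift cm [ 0.143 -0.007  4.674] turn deg [-0.046  0.025 -0.041] F [-0.249  0.18   0.088] w 0.0402 g 40.6
scene 64 [374.3 179.7] top [0.3974 0.1854 0.0847]
scene 102 [368.2 205.3] top [0.6123 0.1118 0.1803]
scene red [ 0.4623 -0.3229  0.0853]
top red [ 0.4602 -0.3257  0.0841]
```

```bash
python3 -m pendant '[[0.1,0,0.7,0,0,0,0],[0,0,1,0,0,0,0],[0,0,1,0,0,0,0],[0,0,1,0,0,0,0],[0,0,0.7,0,0,0,0],[0,0,0.2,0,0,0,0],[0,0,0,0,0,0,0],[0,0,0,0,0,0,0]]';python3 to.py .6105 .0545 .138
```

```text
time: 16.0
position: [0.611, 0.0542, 0.1396]
tcp_rot: [0.707, 0.707, 0.0, 0.0]
wrist_force: [-0.8, 0.7, -1.6]
grip_width: 0.041
grasp_force: 40.6
t 16.0 pos [0.611 0.054 0.14 ] shift cm [ 0.03  -0.052  0.157] turn deg [ 0.041 -0.002 -0.035] F [-0.845  0.721 -1.605] w 0.041 g 40.6
```

Release, rise and head for the last jar at (0.394, 0.185).

```bash
python3 -m pendant '[[0,0,0.1,0,0,0,0],[0,0,0,0,0,0,0.7],[0,0,0,0,0,0,0.85],[0,0,0,0,0,0,0.85],[0,0,0,0,0,0,0.85],[0,0,-2,0,0,0,0.85],[0,0,-3,0,0,0,0.85],[0,0,-3,0,0,0,0.85],[0,0,-2,0,0,0,1],[0,0,0,0,0,0,1]]';python3 -m pendant '[[0.5,-1,0,0,0,0,1],[1.2,-2,0,0,0,0,1],[1.4,-2.3,0,0,0,0,1],[1.4,-2.3,0,0,0,0,1],[1.4,-2.3,0,0,0,0,1],[1.4,-2.3,1,0,0,0,1],[1.4,-2.3,1,0,0,0,1],[1.4,-2.3,1,0,0,0,1],[1.4,-2.3,1,0,0,0,1],[1.1,-1.8,0,0,0,0,1],[0.5,-0.7,0,0,0,0,1],[0,0,0,0,0,0,1]]';python3 -m pendant '[[0,0,0,0,0,0,1],[0,0,0,0,0,0,1]]'; python3 jars.py f;python3 to.py .394 .185 .0425
```

```text
time: 17.0
position: [0.6126, 0.0543, 0.2416]
tcp_rot: [0.707, 0.707, 0.003, 0.002]
wrist_force: [0.1, 0.1, -0.1]
grip_width: 0.0853
grasp_force: 0.0
time: 18.2
position: [0.3934, 0.1858, 0.1977]
tcp_rot: [0.706, 0.708, -0.001, -0.0]
wrist_force: [-0.2, -0.8, -0.0]
grip_width: 0.0854
grasp_force: 0.0
time: 18.4
position: [0.3956, 0.1847, 0.1983]
tcp_rot: [0.708, 0.706, 0.0, 0.0]
wrist_force: [0.5, -0.1, -0.5]
grip_width: 0.0856
grasp_force: 0.0
scene 60 [374.3 179.4] top [0.3966 0.1852 0.085 ]
scene 102 [368.  205.1] top [0.6115 0.1116 0.1802]
scene 104 [348.1 207. ] top [0.6125 0.0546 0.1802]
scene red [ 0.4613 -0.3228  0.0847]
top 118 [295.  180.8] top [0.6087 0.0531 0.1776]
top 117 [276.4 181.6] top [0.6089 0.1115 0.1778]
top 96 [258.8 255. ] top [0.3911 0.1793 0.0965]
top red [ 0.4602 -0.3255  0.084 ]
t 18.5 pos [0.395 0.185 0.198] shift cm [ 0.02  -0.155 15.582] turn deg [ 0.026  0.008 -0.115] F [ 0.832  0.179 -0.705] w 0.0855 g 0.0
```

```bash
python3 -m pendant '[[0,-0.1,1,0,0,0,1],[0,0,2,0,0,0,1],[0,0,3,0,0,0,1],[0,0,3,0,0,0,1],[0,0,3,0,0,0,1],[0,0,2.3,0,0,0,1],[0,0,1.2,0,0,0,1],[0,0,0,0,0,0,1],[0,0,0,0,0,0,0],[0,0,0,0,0,0,0],[0,0,0,0,0,0,0],[0,0,0,0,0,0,0]]'; python3 -m pendant '[[0,0,0,0,0,0,0],[0,0,0,0,0,0,0]]'; python3 to.py .394 .185 .0425
```

```text
time: 19.7
position: [0.3942, 0.1859, 0.0444]
tcp_rot: [0.707, 0.707, 0.001, -0.0]
wrist_force: [-1.5, -0.3, 5.9]
grip_width: 0.0403
grasp_force: 39.4
time: 19.9
position: [0.3942, 0.1859, 0.0444]
tcp_rot: [0.707, 0.707, 0.001, -0.0]
wrist_force: [-0.3, -0.0, 6.5]
grip_width: 0.0406
grasp_force: 39.4
t 19.9 pos [0.394 0.186 0.044] shift cm [-0.09  -0.024  0.188] turn deg [ 0.078 -0.082 -0.014] F [-0.31  -0.015  6.47 ] w 0.0406 g 39.4
```

```bash
python3 -m pendant '[[0,0,-1,0,0,0,0],[0,0,-2,0,0,0,0],[0,0,-3,0,0,0,0],[0,0,-3,0,0,0,0],[0,0,-3,0,0,0,0],[0,0,-3,0,0,0,0],[0,0,-3,0,0,0,0],[0,0,-2,0,0,0,0],[0,0,-1,0,0,0,0],[0,0,0,0,0,0,0]]'; python3 -m pendant '[[-0.9,1,0,0,0,0,0],[-1.9,2.2,0,0,0,0,0],[-2.1,2.4,0,0,0,0,0],[-2.1,2.4,0,0,0,0,0],[-2.1,2.4,0,0,0,0,0],[-2.1,2.4,0,0,0,0,0],[-2.1,2.4,0,0,0,0,0],[-2.1,2.4,0,0,0,0,0],[-1.8,2.2,0,0,0,0,0],[-1,1.2,0,0,0,0,0],[-0.5,0.6,0,0,0,0,0],[0,0,0,0,0,0,0]]'; python3 -m pendant '[[0,0,0,0,0,0,0],[0,0,0,0,0,0,0]]'; python3 to.py .6105 -.0015 .187
```

```text
time: 20.9
position: [0.3941, 0.1856, 0.2546]
tcp_rot: [0.707, 0.707, 0.002, 0.0]
wrist_force: [-0.2, -0.6, -2.1]
grip_width: 0.0404
grasp_force: 40.8
time: 22.1
position: [0.6093, -0.002, 0.2524]
tcp_rot: [0.708, 0.707, -0.001, -0.0]
wrist_force: [-0.2, -1.4, -1.3]
grip_width: 0.0406
grasp_force: 40.8
time: 22.3
position: [0.6089, -0.0004, 0.2533]
tcp_rot: [0.707, 0.707, 0.0, -0.001]
wrist_force: [0.8, 0.9, -1.7]
grip_width: 0.0409
grasp_force: 40.8
t 22.3 pos [ 0.609 -0.     0.253] shift cm [-0.113  0.161  6.625] turn deg [-0.032 -0.053  0.062] F [ 0.791  0.924 -1.734] w 0.0409 g 40.8
```

```bash
python3 -m pendant '[[-0.1,0.1,0.7,0,0,0,0],[0,0,1.5,0,0,0,0],[0,0,1.5,0,0,0,0],[0,0,1.5,0,0,0,0],[0,0,1.4,0,0,0,0],[0,0,0,0,0,0,0],[0,0,0,0,0,0,0]]'; python3 to.py .6105 -.0015 .1385
```

```text
time: 23.0
position: [0.6106, -0.0029, 0.1868]
tcp_rot: [0.707, 0.707, -0.0, -0.0]
wrist_force: [-0.5, -0.7, -2.1]
grip_width: 0.0406
grasp_force: 40.8
t 23.0 pos [ 0.611 -0.003  0.187] shift cm [ 0.146 -0.008  4.831] turn deg [-0.039  0.02  -0.048] F [-0.535 -0.742 -2.091] w 0.0406 g 40.8
```

```bash
python3 -m pendant '[[0,0,0.7,0,0,0,0],[0,0,1,0,0,0,0],[0,0,1,0,0,0,0],[0,0,1,0,0,0,0],[0,0,0.7,0,0,0,0],[0,0,0.2,0,0,0,0],[0,0,0,0,0,0,0],[0,0,0,0,0,0,0]]';python3 to.py .6105 -.0015 .138
```

```text
time: 23.8
position: [0.611, -0.0028, 0.1416]
tcp_rot: [0.707, 0.707, 0.0, 0.0]
wrist_force: [-0.5, -0.2, -1.3]
grip_width: 0.0406
grasp_force: 40.8
t 23.8 pos [ 0.611 -0.003  0.142] shift cm [ 0.132 -0.046  0.357] turn deg [ 0.037  0.    -0.038] F [-0.546 -0.234 -1.278] w 0.0406 g 40.8
```

```bash
python3 -m pendant '[[0,0,0.25,0,0,0,0],[0,0,0,0,0,0,0.7],[0,0,0,0,0,0,0.85],[0,0,0,0,0,0,0.85],[0,0,0,0,0,0,0.85],[0,0,-2,0,0,0,0.85],[0,0,-3,0,0,0,0.85],[0,0,-3,0,0,0,0.85],[0,-1,-2,0,0,0,1],[0,-2,0,0,0,0,1],[0,-3,0,0,0,0,1],[0,-3,0,0,0,0,1]]';python3 -m pendant '[[-1,-3,0,0,0,0,1],[-1,-3,0,0,0,0,1],[-2,-1.5,0,0,0,0,1],[-1,0,0,0,0,0,1],[0,0,0,0,0,0,1]]';python3 jars.py g; cat > crank.py <<'E'
from h import *
np.set_printoptions(precision=4,suppress=True)
for n in("scene","top"):
    p,d=grab_frame(n);np.savez(f"pics/{n}_crank.npz",p=p,d=d)
    P,uv=cloud(n,d,np.ones(d.shape,bool));c=hsv(p)[uv[:,1],uv[:,0]].astype(int)
    M=np.hypot(P[:,0]-.43,P[:,1]+.28)<.13
    w=P[M&(c[:,1]>130)&((c[:,0]>170)|(c[:,0]<5))&(P[:,2]>.03)]
    h=w[w[:,2]>np.percentile(w[:,2],90)-.006].mean(0)
    # dark hub: top-face pixels away from the handle
    s=P[M&(P[:,2]>.031)&(P[:,2]<.045)&(np.hypot(P[:,0]-h[0],P[:,1]-h[1])>.045)]
    r=cv2.minAreaRect(s[:,:2].astype(np.float32)*1000)
    print(n,"handle",h,"hub",s.mean(0),r,"dist",np.hypot(*(s.mean(0)-h)[:2]),"ang",np.degrees(np.arctan2(*(h-s.mean(0))[[1,0]])), "bbox dist",np.hypot(*(np.array(r[0])/1000-h[:2])))
    a=P[M&(P[:,2]>.018)&(P[:,2]<.034)&(np.hypot(P[:,0]-h[0],P[:,1]-h[1])<.05)&(np.hypot(P[:,0]-h[0],P[:,1]-h[1])>.018)&(c[:,1]<90)]
    print("  arm",len(a),a.mean(0), "ang",np.degrees(np.arctan2(*(h-a.mean(0))[[1,0]])))
E
python3 crank.py
```

```text
time: 25.0
position: [0.5198, -0.0028, 0.2389]
tcp_rot: [0.707, 0.707, 0.0, 0.0]
wrist_force: [0.4, 0.0, 0.8]
grip_width: 0.0852
grasp_force: 0.0
time: 25.5
position: [0.4466, -0.0544, 0.2395]
tcp_rot: [0.708, 0.706, 0.001, 0.001]
wrist_force: [0.0, 0.4, 0.7]
grip_width: 0.0852
grasp_force: 0.0
scene 92 [368.1 205.3] top [0.6127 0.1117 0.1803]
scene 101 [348.1 206.8] top [0.6122 0.0543 0.1799]
scene 103 [328.3 208.6] top [ 0.6131 -0.0021  0.1802]
scene red [ 0.4616 -0.3227  0.0862]
top 119 [295.  180.9] top [0.6086 0.0537 0.1777]
top 117 [313.5 180.4] top [ 0.6085 -0.0034  0.1776]
top 117 [276.4 181.6] top [0.6079 0.1113 0.1778]
top red [ 0.4604 -0.3257  0.0841]
scene handle [ 0.4618 -0.3227  0.0851] hub [ 0.4258 -0.254   0.0385] ((467.8066101074219, -288.11065673828125), (50.571441650390625, 172.65330505371094), 53.29116439819336) dist 0.07760165847309104 ang -62.341935502222825 bbox dist 0.03508768467235918
  arm 50 [ 0.4447 -0.294   0.026 ] ang -59.08700526977815
top handle [ 0.46   -0.3255  0.0839] hub [ 0.4419 -0.2714  0.0379] ((468.8812255859375, -290.16387939453125), (54.96836853027344, 164.65296936035156), 50.01889419555664) dist 0.05703103567155845 ang -71.41723490944483 bbox dist 0.03640194404194169
  arm 44 [ 0.4441 -0.2962  0.0256] ang -61.420986878365596
```

```bash
python3 - <<'E'
from h import *
np.set_printoptions(precision=4,suppress=True)
C=[]
for n in("scene","top"):
    q=np.load(f"pics/{n}_crank.npz");p,d=q["p"],q["d"];P,uv=cloud(n,d,np.ones(d.shape,bool))
    M=(np.hypot(P[:,0]-.423,P[:,1]+.256)<.04)
    s=P[M&(P[:,2]>.030)&(P[:,2]<.048)]
    # dark pixels (hub) by plane casting onto z=.038
    v=cv2.cvtColor(p,cv2.COLOR_RGB2HSV)[uv[:,1],uv[:,0]]
    print(n,len(s),s.mean(0),cv2.minAreaRect(s[:,:2].astype(np.float32)*1000))
    t=s[np.hypot(*(s[:,:2]-np.median(s[:,:2],0)).T)<.033];print("  ",cv2.minAreaRect(t[:,:2].astype(np.float32)*1000))
p=np.load("pics/top_crank.npz")["p"];a=cv2.resize(p[215:275,350:435],(510,360),interpolation=cv2.INTER_CUBIC)
p=np.load("pics/scene_crank.npz")["p"];b=cv2.resize(p[185:230,205:275],(560,360),interpolation=cv2.INTER_CUBIC)
cv2.imwrite("pics/crank.png",np.vstack([cv2.resize(a,(420,296)),cv2.resize(b,(420,270))])[:,:,::-1])
E
```

```text
scene 123 [ 0.4232 -0.2523  0.0382] ((421.347412109375, -254.0131072998047), (46.09550094604492, 45.85603332519531), 24.745527267456055)
   ((421.347412109375, -254.0131072998047), (46.09550094604492, 45.85603332519531), 24.745527267456055)
top 106 [ 0.4224 -0.2565  0.0376] ((426.71209716796875, -264.01910400390625), (39.67074966430664, 57.886444091796875), 28.224910736083984)
   ((422.42376708984375, -256.0297546386719), (39.67074966430664, 39.751441955566406), 28.224910736083984)
```

View pics/crank.png

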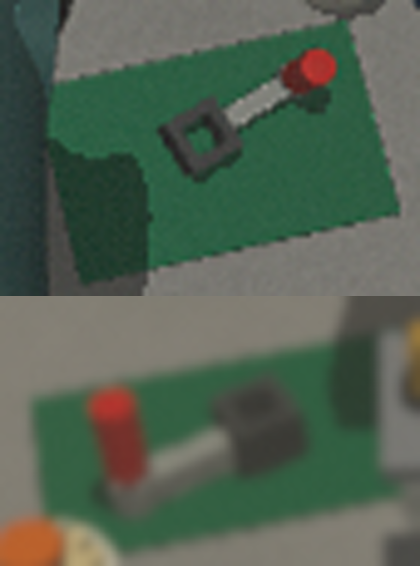

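The crops show the hub as a dark square at crop (200,138), with the arm running to the red handle at (317,68). The handle is upright and the crank yaw is about −61°.

```bash
python3 -m pendant '[[-1.5,0,0,0,0,0,1],[-2.7,-0.3,0,0,0,0,1],[-2.7,-0.4,0,0,0,0,1],[-2.7,-0.4,0.5,0,0,0,1],[-2.7,-0.4,1,0,0,0,1],[-2.7,-0.4,1,0,0,0,1],[-2.5,-0.4,1,0,0,0,1],[-1.7,-0.1,1,0,0,0,1],[-0.8,0,1,0,0,0,1],[0,0,0,0,0,0,1]]';python3 -m pendant '[[0,0,0,0,0,-7.2,1],[0,0,0,0,0,-7.2,1],[0,0,0,0,0,-7.2,1],[0,0,0,0,0,-7.2,1],[0,0,0,0,0,0,1],[0,0,0,0,0,0,1],[0,0,0,0,0,0,1]]'; python3 to.py .4225 -.2548 .14 28.8;python3 jars.py
```

```text
time: 26.7
position: [0.4211, -0.2533, 0.1825]
tcp_rot: [0.708, 0.707, -0.001, -0.001]
wrist_force: [-0.1, 0.1, -0.2]
grip_width: 0.0851
grasp_force: 0.0
time: 27.4
position: [0.4218, -0.2523, 0.1839]
tcp_rot: [0.51, 0.86, 0.0, 0.0]
wrist_force: [0.2, -0.3, -1.1]
grip_width: 0.0856
grasp_force: 0.0
t 27.4 pos [ 0.422 -0.252  0.184] shift cm [-0.25  -0.056  4.387] turn deg [ 0.003  0.003 -0.115] F [ 0.158 -0.306 -1.126] w 0.0856 g 0.0
scene 91 [368.1 205.2] top [0.6131 0.1117 0.1802]
scene 100 [348.2 206.8] top [0.6125 0.0544 0.1803]
scene 98 [328.2 208.5] top [ 0.6131 -0.0026  0.1802]
scene red [ 0.4601 -0.3234  0.0858]
top 117 [295.  180.8] top [0.6085 0.0537 0.1777]
top 114 [313.5 180.3] top [ 0.6086 -0.0033  0.1778]
top 117 [276.4 181.6] top [0.6081 0.1111 0.1776]
```

```bash
python3 -m pendant '[[-0.2,-0.05,1,0,0,0,1],[-0.05,0,2.5,0,0,0,1],[0,0,3,0,0,0,1],[0,0,3,0,0,0,1],[0,0,3,0,0,0,1],[0,0,2.5,0,0,0,1],[0,0,1.2,0,0,0,1],[0,0,0.5,0,0,0,1],[0,0,0,0,0,0,1],[0,0,0,0,0,0,1]]'; python3 to.py .4225 -.2548 .01 28.8
```

```text
time: 28.5
position: [0.4229, -0.2556, 0.0176]
tcp_rot: [0.509, 0.861, 0.0, 0.001]
wrist_force: [-0.2, 0.4, -0.7]
grip_width: 0.0851
grasp_force: 0.0
t 28.5 pos [ 0.423 -0.256  0.018] shift cm [ 0.088 -0.003  0.76 ] turn deg [ 0.057  0.08  -0.045] F [-0.217  0.377 -0.686] w 0.0851 g 0.0
```

```bash
python3 -m pendant '[[0.1,0,0.7,0,0,0,1],[0,0,0,0,0,0,1],[0,0,0,0,0,0,0],[0,0,0,0,0,0,0],[0,0,0,0,0,0,0],[0,0,0,0,0,0,0],[0,0,0,0,0,0,0],[0,0,0,0,0,0,0],[0,0,0,0,0,0,0],[0,0,0,0,0,0,0]]' 80; python3 to.py .4225 -.2548 .01 28.8
```

```text
time: 29.5
position: [0.4218, -0.2544, 0.0103]
tcp_rot: [0.51, 0.86, 0.0, 0.0]
wrist_force: [-1.8, 0.6, 6.8]
grip_width: 0.0387
grasp_force: 80.6
t 29.5 pos [ 0.422 -0.254  0.01 ] shift cm [-0.068  0.045  0.033] turn deg [ 0.024  0.005 -0.064] F [-1.79   0.63   6.787] w 0.0387 g 80.6
```

```bash
python3 -m pendant '[[0,0,-1,0,0,0,0],[0,0,-2,0,0,0,0],[0,0,-3,0,0,0,0],[0,0,-3,0,0,0,0],[0,0,-3,0,0,0,0],[0,0,-3,0,0,0,0],[0,0,-3,0,0,0,0],[0,0,-3,0,0,0,0],[0,0,-3,0,0,0,0],[0,0,-3,0,0,0,0],[0,0,-1.5,0,0,0,0],[0,0,0,0,0,0,0]]';python3 -m pendant '[[0,0,0,0,0,7.2,0],[0,0,0,0,0,7.2,0],[0,0,0,0,0,7.2,0],[0,0,0,0,0,7.2,0],[0,0,0,0,0,0,0],[0,0,0,0,0,0,0],[0,0,0,0,0,0,0]]'; python3 to.py .611 -.144 .295;python3 crank.py
```

```text
time: 30.7
position: [0.4223, -0.2546, 0.2969]
tcp_rot: [0.509, 0.861, 0.001, 0.002]
wrist_force: [0.1, 0.7, -3.1]
grip_width: 0.0387
grasp_force: 80.8
time: 31.4
position: [0.4215, -0.254, 0.2943]
tcp_rot: [0.707, 0.708, -0.0, -0.0]
wrist_force: [0.0, -0.3, -2.3]
grip_width: 0.0388
grasp_force: 80.5
t 31.4 pos [ 0.421 -0.254  0.294] shift cm [10.972 18.966 -0.082] turn deg [-0.047 -0.019  0.085] F [ 0.01  -0.287 -2.293] w 0.0388 g 80.5
scene handle [ 0.426  -0.3328  0.3676] hub [ 0.549  -0.3199  0.0352] ((548.7766723632812, -319.76092529296875), (0.31797462701797485, 6.309205055236816), 82.91182708740234) dist 0.1236486639672748 ang -173.98073009128655 bbox dist 0.12342651514824113
  arm 0 [nan nan nan] ang nancrank.py:14: RuntimeWarning: Mean of empty slice.
  print("  arm",len(a),a.mean(0), "ang",np.degrees(np.arctan2(*(h-a.mean(0))[[1,0]])))
  ret = um.true_divide(
Traceback (most recent call last):
  File "crank.py", line 8, in <module>
    h=w[w[:,2]>np.percentile(w[:,2],90)-.006].mean(0)
               ~~~~~~~~~~~~~^^^^^^^^^^^
IndexError: index -1 is out of bounds for axis 0 with size 0
```

```bash
python3 -m pendant '[[0.5,0.9,0,0,0,0,0],[1,1.7,0,0,0,0,0],[1.1,1.9,0,0,0,0,0],[1.1,1.9,0,0,0,0,0],[1.1,1.9,0,0,0,0,0],[1.1,1.9,0,0,0,0,0],[1.1,1.9,0,0,0,0,0],[1.1,1.9,0,0,0,0,0],[1.1,1.9,0,0,0,0,0],[1,1.8,0,0,0,0,0],[0.8,1.3,0,0,0,0,0],[0,0,0,0,0,0,0]]';python3 -m pendant '[[0,0,0,0,0,0,0],[0,0,0,0,0,0,0],[0,0,0,0,0,0,0]]'; python3 to.py .6115 -.144 .272; python3 jars.py h
```

```text
time: 32.7
position: [0.6141, -0.141, 0.2936]
tcp_rot: [0.706, 0.709, -0.0, -0.0]
wrist_force: [0.5, -0.0, -2.8]
grip_width: 0.0386
grasp_force: 80.7
time: 33.0
position: [0.6112, -0.1452, 0.2951]
tcp_rot: [0.708, 0.706, 0.0, 0.0]
wrist_force: [-0.3, -0.5, -3.4]
grip_width: 0.0382
grasp_force: 80.7
t 33.0 pos [ 0.611 -0.145  0.295] shift cm [0.123 0.033 2.31 ] turn deg [ 0.01  -0.005 -0.125] F [-0.321 -0.512 -3.398] w 0.0382 g 80.7
scene 91 [368.2 205.2] top [0.6131 0.1117 0.1802]
scene 101 [348.2 206.8] top [0.6124 0.0543 0.1801]
scene 102 [328.2 208.6] top [ 0.6129 -0.0019  0.18  ]
scene red [ 0.6147 -0.2245  0.3675]
top 119 [295.1 180.8] top [0.6087 0.0533 0.1773]
top 119 [313.5 180.4] top [ 0.6082 -0.0037  0.1775]
top 118 [276.4 181.7] top [0.6083 0.111  0.1777]
top red [ 0.6094 -0.2254  0.3679]
```

```bash
python3 -m pendant '[[0,0,0.6,0,0,0,0],[0,0,0.8,0,0,0,0],[0,0,0.8,0,0,0,0],[0,0,0,0,0,0,0],[0,0,0,0,0,0,0],[0,0,0,0,0,0,0]]'; python3 to.py .6115 -.144 .232; python3 -m pendant '[[0,0,0,0,0,0,0],[0,0,0,0,0,0,0]]';python3 to.py .6115 -.144 .232; python3 jars.py i;python3 - <<'E'
import cv2
a=cv2.imread("pics/i_scene.png")[150:240,230:330];b=cv2.imread("pics/i_top.png")[130:220,310:410]
cv2.imwrite("pics/i.png",cv2.resize(cv2.hconcat([a,b]),(800,360),interpolation=cv2.INTER_CUBIC))
E
```

```text
time: 33.7
position: [0.612, -0.1444, 0.273]
tcp_rot: [0.707, 0.707, 0.0, 0.0]
wrist_force: [-1.0, -0.2, -2.3]
grip_width: 0.039
grasp_force: 80.7
t 33.7 pos [ 0.612 -0.144  0.273] shift cm [ 0.042 -0.056  4.098] turn deg [ 0.022  0.011 -0.029] F [-1.025 -0.193 -2.333] w 0.039 g 80.7
time: 33.9
position: [0.612, -0.1443, 0.2731]
tcp_rot: [0.707, 0.707, 0.0, 0.0]
wrist_force: [0.0, 0.5, -2.1]
grip_width: 0.0391
grasp_force: 80.7
t 33.9 pos [ 0.612 -0.144  0.273] shift cm [ 0.031 -0.054  4.107] turn deg [ 0.031  0.001 -0.027] F [ 0.014  0.52  -2.122] w 0.0391 g 80.7
scene 92 [368.1 205.3] top [0.6132 0.1118 0.1804]
scene 102 [348.2 206.9] top [0.6126 0.0547 0.1803]
scene 101 [328.3 208.6] top [ 0.6129 -0.0028  0.1801]
scene red [ 0.6157 -0.2231  0.3458]
top 120 [295.1 180.9] top [0.6091 0.0534 0.1774]
top 118 [313.5 180.5] top [ 0.6083 -0.0036  0.1775]
top 117 [276.4 181.6] top [0.6082 0.1113 0.1774]
top red [ 0.6105 -0.2247  0.3457]
```

View pics/i.png

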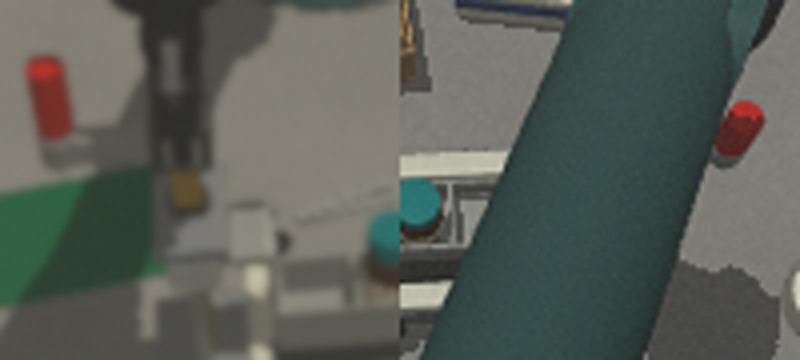

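The hub hangs right above the brass square, at crop (187,190). I'll lower it in steps and watch the force.

```bash
python3 -m pendant '[[0,0,0.5,0,0,0,0],[0,0,0.5,0,0,0,0],[0,0,0.4,0,0,0,0],[0,0,0.3,0,0,0,0],[0,0,0,0,0,0,0],[0,0,0,0,0,0,0]]'; python3 to.py .6115 -.144 .232
```

```text
time: 34.6
position: [0.6118, -0.1443, 0.2557]
tcp_rot: [0.707, 0.707, -0.0, -0.0]
wrist_force: [-0.7, -0.7, -3.6]
grip_width: 0.0388
grasp_force: 80.7
t 34.6 pos [ 0.612 -0.144  0.256] shift cm [ 0.031 -0.034  2.371] turn deg [-0.01   0.001 -0.03 ] F [-0.698 -0.683 -3.614] w 0.0388 g 80.7
```

```bash
python3 -m pendant '[[0,0,0.4,0,0,0,0],[0,0,0.4,0,0,0,0],[0,0,0.2,0,0,0,0],[0,0,0,0,0,0,0],[0,0,0,0,0,0,0]]'; python3 to.py .6115 -.144 .232
```

```text
time: 35.1
position: [0.6118, -0.1442, 0.2456]
tcp_rot: [0.707, 0.707, -0.0, -0.0]
wrist_force: [-0.4, 0.3, -3.9]
grip_width: 0.0388
grasp_force: 80.8
t 35.1 pos [ 0.612 -0.144  0.246] shift cm [ 0.021 -0.028  1.362] turn deg [-0.02  -0.004 -0.028] F [-0.419  0.342 -3.915] w 0.0388 g 80.8
```

Free of side forces. On down to the seat.

```bash
python3 -m pendant '[[0,0,0.4,0,0,0,0],[0,0,0.4,0,0,0,0],[0,0,0.3,0,0,0,0],[0,0,0.1,0,0,0,0],[0,0,0,0,0,0,0],[0,0,0,0,0,0,0]]'; python3 to.py .6115 -.144 .232
```

```text
time: 35.7
position: [0.6118, -0.1443, 0.2336]
tcp_rot: [0.707, 0.707, -0.0, -0.0]
wrist_force: [-1.5, 0.1, -3.2]
grip_width: 0.0387
grasp_force: 80.8
t 35.7 pos [ 0.612 -0.144  0.234] shift cm [ 0.027 -0.027  0.161] turn deg [-0.018 -0.003 -0.03 ] F [-1.54   0.097 -3.204] w 0.0387 g 80.8
```

```bash
python3 -m pendant '[[0,0,0.1,0,0,0,0],[0,0,0,0,0,0,0.7],[0,0,0,0,0,0,1],[0,0,0,0,0,0,1],[0,0,0,0,0,0,1],[0,0,-2,0,0,0,1],[0,0,-3,0,0,0,1],[0,0,-3,0,0,0,1],[0,0,-2,0,0,0,1],[-1.5,0,0,0,0,0,1],[-2.5,0,0,0,0,0,1],[-2.5,0,0,0,0,0,1]]';python3 -m pendant '[[-1.5,0,0,0,0,0,1],[0,0,0,0,0,0,1],[0,0,0,0,0,0,1],[0,0,0,0,0,0,1]]'; python3 to.py .6125 -.2243 .267; python3 jars.py j
```

```text
time: 36.9
position: [0.6115, -0.2104, 0.3319]
tcp_rot: [0.707, 0.707, -0.0, -0.0]
wrist_force: [0.6, -0.0, -0.1]
grip_width: 0.0854
grasp_force: 0.0
time: 37.3
position: [0.6122, -0.2227, 0.3323]
tcp_rot: [0.707, 0.708, 0.0, -0.001]
wrist_force: [0.2, 0.2, -0.1]
grip_width: 0.0854
grasp_force: 0.0
t 37.3 pos [ 0.612 -0.223  0.332] shift cm [-0.164  0.034  6.533] turn deg [-0.021 -0.062  0.077] F [ 0.196  0.154 -0.096] w 0.0854 g 0.0
scene 92 [368.1 205.3] top [0.613  0.1117 0.1801]
scene 101 [348.2 206.8] top [0.6127 0.0545 0.18  ]
scene 103 [328.2 208.6] top [ 0.6126 -0.0022  0.1801]
scene red [ 0.6218 -0.2243  0.3054]
top 117 [295.1 180.8] top [0.6086 0.053  0.1775]
top 118 [313.5 180.5] top [ 0.608  -0.0036  0.1775]
top 116 [276.4 181.6] top [0.6083 0.1111 0.1774]
```

```bash
python3 -m pendant '[[-0.1,0,1,0,0,0,1],[0,0,2,0,0,0,1],[0,0,2,0,0,0,1],[0,0,1.2,0,0,0,1],[0,0,0.3,0,0,0,1],[0,0,0,0,0,0,1],[0,0,0,0,0,0,0],[0,0,0,0,0,0,0],[0,0,0,0,0,0,0],[0,0,0,0,0,0,0],[0,0,0,0,0,0,0],[0,0,0,0,0,0,0]]' 40; python3 to.py .6118 -.2243 .267
```

```text
time: 38.6
position: [0.612, -0.2254, 0.2681]
tcp_rot: [0.707, 0.707, 0.0, 0.0]
wrist_force: [-0.0, 0.1, 1.2]
grip_width: 0.0241
grasp_force: 39.4
t 38.6 pos [ 0.612 -0.225  0.268] shift cm [ 0.114 -0.018  0.109] turn deg [ 0.039  0.009 -0.036] F [-0.025  0.101  1.155] w 0.0241 g 39.4
```

```bash
python3 -m pendant '[[0.27,2.07,0,0,0,0,0],[0.8,1.93,0,0,0,0,0],[1.27,1.66,0,0,0,0,0],[1.66,1.27,0,0,0,0,0],[1.93,0.8,0,0,0,0,0],[2.07,0.27,0,0,0,0,0]]'; python3 to.py .6918 -.1453 .268;  python3 -m pendant '[[0,0,0,0,0,0,0],[0,0,0,0,0,0,0]]'; python3 to.py .6918 -.1453 .268; python3 jars.py k
```

```text
time: 39.2
position: [0.692, -0.1463, 0.2693]
tcp_rot: [0.708, 0.707, -0.001, 0.001]
wrist_force: [-4.8, -1.7, 10.2]
grip_width: 0.0243
grasp_force: 43.7
t 39.2 pos [ 0.692 -0.146  0.269] shift cm [ 0.102 -0.021  0.13 ] turn deg [-0.01   0.153 -0.066] F [-4.789 -1.652 10.224] w 0.0243 g 43.7
time: 39.4
position: [0.6922, -0.1448, 0.2698]
tcp_rot: [0.707, 0.708, 0.0, 0.001]
wrist_force: [-1.1, -0.6, 8.6]
grip_width: 0.0237
grasp_force: 42.9
t 39.4 pos [ 0.692 -0.145  0.27 ] shift cm [-0.054 -0.044  0.178] turn deg [0.063 0.048 0.073] F [-1.097 -0.612  8.609] w 0.0237 g 42.9
scene 99 [348.1 207.8] top [0.6128 0.0546 0.1762]
scene 91 [368.1 206.2] top [0.613  0.1119 0.1765]
scene 102 [328.2 209.3] top [ 0.6131 -0.002   0.1764]
top 118 [276.5 182.1] top [0.6085 0.1116 0.1738]
top 120 [295.1 181.2] top [0.6086 0.053  0.174 ]
```

```bash
python3 -m pendant '[[2.07,-0.27,0,0,0,0,0],[1.93,-0.8,0,0,0,0,0],[1.66,-1.27,0,0,0,0,0],[1.27,-1.66,0,0,0,0,0],[0.8,-1.93,0,0,0,0,0],[0.27,-2.07,0,0,0,0,0],[-0.27,-2.07,0,0,0,0,0],[-0.8,-1.93,0,0,0,0,0],[-1.27,-1.66,0,0,0,0,0],[-1.66,-1.27,0,0,0,0,0],[-1.93,-0.8,0,0,0,0,0],[-2.07,-0.27,0,0,0,0,0]]'; python3 to.py .5318 -.1443 .268;python3 jars.py l
```

```text
time: 40.7
position: [0.5306, -0.1446, 0.2702]
tcp_rot: [0.707, 0.707, 0.001, -0.001]
wrist_force: [-5.3, 1.2, 13.5]
grip_width: 0.0239
grasp_force: 41.2
t 40.7 pos [ 0.531 -0.145  0.27 ] shift cm [0.028 0.118 0.216] turn deg [ 0.005 -0.199  0.05 ] F [-5.273  1.218 13.516] w 0.0239 g 41.2
scene 98 [348.1 209.7] top [0.6127 0.0546 0.1685]
scene 92 [367.8 208.2] top [0.6127 0.1119 0.1689]
scene 99 [328.2 211.2] top [ 0.6129 -0.0021  0.1683]
scene red [ 0.5424 -0.1466  0.2608]
top 119 [313.5 181.2] top [ 0.6091 -0.004   0.1662]
top 113 [276.7 182.5] top [0.6085 0.1115 0.1653]
top 116 [295.4 181.6] top [0.6094 0.0534 0.166 ]
```

```bash
python3 -m pendant '[[-2.07,0.27,-0.05,0,0,0,0],[-1.93,0.8,-0.05,0,0,0,0],[-1.66,1.27,0,0,0,0,0],[-1.27,1.66,0,0,0,0,0],[-0.8,1.93,0,0,0,0,0],[-0.27,2.07,0,0,0,0,0],[0.27,2.07,0,0,0,0,0],[0.8,1.93,0,0,0,0,0],[1.27,1.66,0,0,0,0,0],[1.66,1.27,0,0,0,0,0],[1.93,0.8,0,0,0,0,0],[2.07,0.27,0,0,0,0,0]]'; python3 to.py .6918 -.1443 .268; python3 -m pendant '[[2.07,-0.27,0,0,0,0,0],[1.93,-0.8,0,0,0,0,0],[1.66,-1.27,0,0,0,0,0],[1.27,-1.66,0,0,0,0,0],[0.8,-1.93,0,0,0,0,0],[0.27,-2.07,0,0,0,0,0],[-0.27,-2.07,0,0,0,0,0],[-0.8,-1.93,0,0,0,0,0],[-1.27,-1.66,0,0,0,0,0],[-1.66,-1.27,0,0,0,0,0],[-1.93,-0.8,0,0,0,0,0],[-2.07,-0.27,0,0,0,0,0]]'; python3 to.py .5318 -.1443 .268;python3 jars.py m|grep 0.05
```

```text
time: 42.0
position: [0.6916, -0.1457, 0.2698]
tcp_rot: [0.708, 0.707, -0.001, 0.0]
wrist_force: [-5.0, -1.6, 6.5]
grip_width: 0.024
grasp_force: 41.7
t 42.0 pos [ 0.692 -0.146  0.27 ] shift cm [0.144 0.02  0.181] turn deg [-0.072  0.096 -0.067] F [-4.975 -1.624  6.495] w 0.024 g 41.7
time: 43.2
position: [0.5306, -0.1445, 0.2705]
tcp_rot: [0.707, 0.707, 0.001, -0.001]
wrist_force: [-2.7, 1.2, 8.6]
grip_width: 0.0238
grasp_force: 40.8
t 43.2 pos [ 0.531 -0.145  0.27 ] shift cm [0.021 0.119 0.25 ] turn deg [-0.015 -0.188  0.05 ] F [-2.723  1.219  8.579] w 0.0238 g 40.8
scene 89 [347.7 213.6] top [0.6124 0.0545 0.1523]
top 115 [295.7 182.9] top [0.6097 0.0536 0.15  ]
```

```bash
python3 -m pendant '[[-2.07,0.27,-0.05,0,0,0,0],[-1.93,0.8,0,0,0,0,0],[-1.66,1.27,0,0,0,0,0],[-1.27,1.66,0,0,0,0,0],[-0.8,1.93,0,0,0,0,0],[-0.27,2.07,0,0,0,0,0],[0.27,2.07,0,0,0,0,0],[0.8,1.93,0,0,0,0,0],[1.27,1.66,0,0,0,0,0],[1.66,1.27,0,0,0,0,0],[1.93,0.8,0,0,0,0,0],[2.07,0.27,0,0,0,0,0]]'; python3 -m pendant '[[2.07,-0.27,0,0,0,0,0],[1.93,-0.8,0,0,0,0,0],[1.66,-1.27,0,0,0,0,0],[1.27,-1.66,0,0,0,0,0],[0.8,-1.93,0,0,0,0,0],[0.27,-2.07,0,0,0,0,0],[-0.27,-2.07,0,0,0,0,0],[-0.8,-1.93,0,0,0,0,0],[-1.27,-1.66,0,0,0,0,0],[-1.66,-1.27,0,0,0,0,0],[-1.93,-0.8,0,0,0,0,0],[-2.07,-0.27,0,0,0,0,0]]'; python3 to.py .5318 -.1443 .268;python3 jars.py n
```

```text
time: 44.5
position: [0.6915, -0.1457, 0.2699]
tcp_rot: [0.708, 0.707, -0.001, 0.0]
wrist_force: [-4.7, -1.7, 6.1]
grip_width: 0.0239
grasp_force: 41.4
time: 45.7
position: [0.5307, -0.1445, 0.2707]
tcp_rot: [0.707, 0.707, 0.001, -0.001]
wrist_force: [-2.0, 2.4, 7.5]
grip_width: 0.0244
grasp_force: 40.6
t 45.7 pos [ 0.531 -0.145  0.271] shift cm [0.02  0.114 0.269] turn deg [-0.018 -0.183  0.051] F [-2.036  2.375  7.545] w 0.0244 g 40.6
scene 86 [347.5 217.6] top [0.6133 0.0548 0.1362]
scene 86 [365.9 217.1] top [0.6174 0.1079 0.1365]
scene 90 [328.1 219. ] top [ 0.6131 -0.0019  0.1367]
scene red [ 0.5433 -0.146   0.2633]
top 112 [279.4 183.9] top [0.6126 0.1064 0.134 ]
top 113 [295.9 184.4] top [0.6091 0.0532 0.1344]
top 112 [313.8 183.8] top [ 0.6092 -0.0037  0.1339]
```

```bash
python3 -m pendant '[[-2.07,0.27,0,0,0,0,0],[-1.93,0.8,0,0,0,0,0],[-1.66,1.27,0,0,0,0,0],[-1.27,1.66,0,0,0,0,0],[-0.8,1.93,0,0,0,0,0],[-0.27,2.07,0,0,0,0,0],[0.27,2.07,0,0,0,0,0],[0.8,1.93,0,0,0,0,0],[1.27,1.66,0,0,0,0,0],[1.66,1.27,0,0,0,0,0],[1.93,0.8,0,0,0,0,0],[2.07,0.27,0,0,0,0,0]]'; python3 -m pendant '[[2.07,-0.27,0,0,0,0,0],[1.93,-0.8,0,0,0,0,0],[1.66,-1.27,0,0,0,0,0],[1.27,-1.66,0,0,0,0,0],[0.8,-1.93,0,0,0,0,0],[0.27,-2.07,0,0,0,0,0],[-0.27,-2.07,0,0,0,0,0],[-0.8,-1.93,0,0,0,0,0],[-1.27,-1.66,0,0,0,0,0],[-1.66,-1.27,0,0,0,0,0],[-1.93,-0.8,0,0,0,0,0],[-2.07,-0.27,0,0,0,0,0]]'; python3 to.py .5318 -.1443 .268;python3 jars.py o|grep 0.05
```

```text
time: 47.0
position: [0.6916, -0.1451, 0.2698]
tcp_rot: [0.707, 0.707, -0.001, -0.0]
wrist_force: [-4.4, -1.3, 6.2]
grip_width: 0.0242
grasp_force: 41.6
time: 48.2
position: [0.5306, -0.1439, 0.2705]
tcp_rot: [0.707, 0.708, 0.001, -0.002]
wrist_force: [-2.4, 1.5, 8.0]
grip_width: 0.0238
grasp_force: 40.9
t 48.2 pos [ 0.531 -0.144  0.271] shift cm [-0.038  0.119  0.254] turn deg [-0.061 -0.211  0.079] F [-2.376  1.52   7.972] w 0.0238 g 40.9
scene 87 [347.1 221.3] top [0.6133 0.0543 0.1201]
top 107 [296.1 185.6] top [0.6105 0.0537 0.1192]
```

```bash
python3 -m pendant '[[-2.07,0.27,0,0,0,0,0],[-1.93,0.8,0,0,0,0,0],[-1.66,1.27,0,0,0,0,0],[-1.27,1.66,0,0,0,0,0],[-0.8,1.93,0,0,0,0,0],[-0.27,2.07,0,0,0,0,0],[0,0,0,0,0,0,0],[0,0,0,0,0,0,0]]'; python3 to.py .6118 -.2243 .268;python3 -m pendant '[[0.05,0.7,0,0,0,0,0],[0,0,0,0,0,0,0],[0,0,0,0,0,0,0]]'; python3 to.py .6118 -.2243 .268;python3 jars.py p
```

```text
time: 49.1
position: [0.613, -0.2236, 0.2693]
tcp_rot: [0.707, 0.707, 0.001, -0.0]
wrist_force: [-0.2, 2.4, 2.6]
grip_width: 0.0242
grasp_force: 40.3
t 49.1 pos [ 0.613 -0.224  0.269] shift cm [-0.075 -0.123  0.129] turn deg [ 0.047 -0.093  0.057] F [-0.178  2.369  2.641] w 0.0242 g 40.3
time: 49.4
position: [0.6189, -0.2235, 0.269]
tcp_rot: [0.707, 0.707, 0.0, -0.001]
wrist_force: [-0.7, 4.4, 2.4]
grip_width: 0.0238
grasp_force: 40.1
t 49.4 pos [ 0.619 -0.224  0.269] shift cm [-0.078 -0.706  0.101] turn deg [-0.023 -0.1    0.016] F [-0.702  4.427  2.359] w 0.0238 g 40.1
scene 90 [365.1 221.5] top [0.6161 0.1079 0.1165]
scene 88 [327.9 223.7] top [ 0.6132 -0.0018  0.1166]
scene 87 [347.2 222.2] top [0.6134 0.0548 0.1163]
scene red [ 0.6317 -0.2249  0.2612]
top 109 [280.  185.4] top [0.6132 0.1061 0.1137]
top 108 [296.5 185.8] top [0.6089 0.0532 0.1137]
top 109 [314.  185.5] top [ 0.6092 -0.0048  0.114 ]
```

```bash
python3 -m pendant '[[0.09,0.7,0,0,0,0,0],[0,0,0,0,0,0,0],[0,0,0,0,0,0,0]]'; python3 -m pendant '[[0.13,0.6,0,0,0,0,0],[0,0,0,0,0,0,0],[0,0,0,0,0,0,0]]';python3 jars.py q
```

```text
time: 49.8
position: [0.6244, -0.2228, 0.2688]
tcp_rot: [0.707, 0.707, -0.0, -0.002]
wrist_force: [-4.6, 6.0, 4.6]
grip_width: 0.0239
grasp_force: 40.4
time: 50.1
position: [0.6273, -0.2226, 0.2683]
tcp_rot: [0.708, 0.706, -0.003, -0.005]
wrist_force: [-12.6, 6.4, 5.7]
grip_width: 0.0237
grasp_force: 41.3
scene 89 [365.2 221.4] top [0.6161 0.1086 0.1167]
scene 86 [328.  223.6] top [ 0.6135 -0.002   0.1162]
scene 87 [347.2 222.2] top [0.6133 0.0547 0.1162]
scene red [ 0.6367 -0.2227  0.2568]
top 109 [279.9 185.5] top [0.6128 0.107  0.1137]
top 106 [296.4 185.9] top [0.6092 0.053  0.1141]
top 110 [313.9 185.5] top [ 0.6089 -0.0042  0.1138]
```

The force has risen to 12.6 N and the rack is down 64 mm, so it's on its stop. I'll back off into the slack, let go and re-grip the hub.

```bash
python3 -m pendant '[[-0.1,-0.6,0,0,0,0,0],[-0.1,-0.6,0,0,0,0,0],[0,0,0,0,0,0,0],[0,0,0,0,0,0,0]]'; python3 to.py .6118 -.2243 .268; python3 -m pendant '[[0,0,0,0,0,0,0.5],[0,0,0,0,0,0,1],[0,0,0,0,0,0,1],[0,0,0,0,0,0,1],[0,0,-2,0,0,0,1],[0,0,-3,0,0,0,1],[0,0,-2,0,0,0,1],[0,0,0,0,0,0,1],[0,0,0,0,0,0,1]]'; python3 jars.py r; python3 to.py .6118 -.1443 .233
```

```text
time: 50.6
position: [0.6192, -0.2239, 0.2689]
tcp_rot: [0.707, 0.707, 0.0, -0.001]
wrist_force: [-1.7, 4.9, 1.9]
grip_width: 0.0239
grasp_force: 40.2
t 50.6 pos [ 0.619 -0.224  0.269] shift cm [-0.039 -0.735  0.091] turn deg [-0.076 -0.077 -0.022] F [-1.658  4.902  1.93 ] w 0.0239 g 40.2
time: 51.5
position: [0.6197, -0.2248, 0.3391]
tcp_rot: [0.707, 0.707, 0.0, 0.0]
wrist_force: [0.6, -0.1, -0.3]
grip_width: 0.0855
grasp_force: 0.0
scene 91 [365.2 221.4] top [0.6162 0.108  0.1161]
scene 87 [327.9 223.7] top [ 0.6133 -0.0022  0.1161]
scene 88 [347.1 222.2] top [0.6132 0.055  0.1164]
scene red [ 0.622  -0.2247  0.303 ]
top 108 [279.9 185.5] top [0.6121 0.1067 0.1136]
top 106 [296.4 185.8] top [0.6087 0.0534 0.1133]
top 110 [313.9 185.5] top [ 0.6092 -0.0045  0.1138]
t 51.6 pos [ 0.619 -0.224  0.338] shift cm [ 7.996 -0.737 10.501] turn deg [-0.107 -0.032 -0.035] F [ 0.525 -0.582 -0.391] w 0.0855 g 0.0
```

```bash
python3 -m pendant '[[1.2,-0.2,0,0,0,0,1],[2.3,-0.2,0,0,0,0,1],[2.3,-0.2,0,0,0,0,1],[1.5,-0.1,0,0,0,0,1],[0.7,0,1,0,0,0,1],[0,0,2,0,0,0,1],[0,0,1,0,0,0,1],[0,0,0,0,0,0,1],[0,0,0,0,0,0,1]]'; python3 to.py .6118 -.1443 .233
```

```text
time: 52.5
position: [0.6128, -0.1453, 0.2993]
tcp_rot: [0.708, 0.707, -0.0, 0.0]
wrist_force: [0.0, -0.7, -0.2]
grip_width: 0.0854
grasp_force: 0.0
t 52.5 pos [ 0.613 -0.145  0.299] shift cm [ 0.105 -0.102  6.629] turn deg [-0.012  0.033 -0.089] F [ 0.043 -0.676 -0.246] w 0.0854 g 0.0
```

```bash
python3 -m pendant '[[0.1,-0.1,1,0,0,0,1],[0,0,2,0,0,0,1],[0,0,2,0,0,0,1],[0,0,1.3,0,0,0,1],[0,0,0.3,0,0,0,1],[0,0,0,0,0,0,1],[0,0,0,0,0,0,0.6],[0,0,0,0,0,0,0.5],[0,0,0,0,0,0,0.3],[0,0,0,0,0,0,0],[0,0,0,0,0,0,0],[0,0,0,0,0,0,0]]' 80; python3 to.py .6118 -.1443 .233
```

```text
time: 53.7
position: [0.612, -0.1435, 0.2341]
tcp_rot: [0.707, 0.707, 0.0, 0.0]
wrist_force: [-2.2, 1.5, 5.1]
grip_width: 0.0388
grasp_force: 79.8
t 53.7 pos [ 0.612 -0.144  0.234] shift cm [-0.079 -0.017  0.114] turn deg [ 0.04  -0.032 -0.026] F [-2.178  1.523  5.126] w 0.0388 g 79.8
```

```bash
python3 -m pendant '[[0,0,-0.5,0,0,0,0],[0,0,-0.5,0,0,0,0],[0,0,-0.7,0,0,0,0],[0,0,-0.7,0,0,0,0],[0,0,-1,0,0,0,0],[0,0,-1,0,0,0,0],[0,0,-1,0,0,0,0],[0,0,-0.8,0,0,0,0],[0,0,-0.5,0,0,0,0],[0,0,0,0,0,0,0],[0,0,0,0,0,0,0]]'; python3 jars.py s; python3 to.py .4225 -.2548 .3
```

```text
time: 54.8
position: [0.6117, -0.1435, 0.3001]
tcp_rot: [0.707, 0.707, -0.0, -0.0]
wrist_force: [-0.1, 0.4, -3.7]
grip_width: 0.0388
grasp_force: 80.2
scene 88 [365.2 221.5] top [0.616  0.108  0.1159]
scene 87 [328.  223.7] top [ 0.6133 -0.002   0.1162]
scene 89 [347.2 222.3] top [0.6131 0.0548 0.1164]
scene red [ 0.6178 -0.2271  0.3668]
top 108 [279.9 185.5] top [0.6129 0.1066 0.1139]
top 108 [296.4 185.9] top [0.6093 0.0532 0.1135]
top 110 [313.9 185.5] top [ 0.6087 -0.0037  0.1136]
top red [ 0.6141 -0.2284  0.3667]
t 54.9 pos [ 0.612 -0.143  0.3  ] shift cm [-11.145 -18.904  -0.012] turn deg [-0.053 -0.01  -0.03 ] F [ 0.36  -0.299 -2.204] w 0.039 g 80.2
```

```bash
python3 -m pendant '[[-0.5,-0.9,0,0,0,0,0],[-1,-1.7,0,0,0,0,0],[-1.1,-1.9,0,0,0,0,0],[-1.1,-1.9,0,0,0,0,0],[-1.1,-1.9,0,0,0,0,0],[-1.1,-1.9,0,0,0,0,0],[-1.1,-1.9,0,0,0,0,0],[-1.1,-1.9,0,0,0,0,0],[-1.1,-1.9,0,0,0,0,0],[-1.1,-1.8,0,0,0,0,0],[-0.9,-1.2,0,0,0,0,0],[0,0,0,0,0,0,0]]';python3 -m pendant '[[0,0,0,0,0,-7.2,0],[0,0,0,0,0,-7.2,0],[0,0,0,0,0,-7.2,0],[0,0,0,0,0,-7.2,0],[0,0,2,0,0,0,0],[0,0,3,0,0,0,0],[0,0,3,0,0,0,0],[0,0,3,0,0,0,0],[0,0,3,0,0,0,0],[0,0,3,0,0,0,0],[0,0,2,0,0,0,0],[0,0,0,0,0,0,0]]'; python3 -m pendant '[[0,0,0,0,0,0,0],[0,0,0,0,0,0,0]]'; python3 to.py .4225 -.2548 .013 28.8; python3 jars.py t|grep red
```

```text
time: 56.1
position: [0.4209, -0.2573, 0.3006]
tcp_rot: [0.709, 0.706, 0.0, 0.0]
wrist_force: [0.3, 0.4, -3.2]
grip_width: 0.0386
grasp_force: 80.3
time: 57.3
position: [0.4218, -0.2542, 0.1077]
tcp_rot: [0.509, 0.861, -0.001, -0.003]
wrist_force: [0.3, 0.6, -2.9]
grip_width: 0.039
grasp_force: 80.8
time: 57.5
position: [0.424, -0.2559, 0.1114]
tcp_rot: [0.509, 0.861, 0.0, 0.001]
wrist_force: [-0.2, 0.6, -2.3]
grip_width: 0.0388
grasp_force: 80.8
t 57.5 pos [ 0.424 -0.256  0.111] shift cm [ 0.188 -0.091  9.839] turn deg [ 0.085  0.103 -0.002] F [-0.2    0.556 -2.315] w 0.0388 g 80.8
scene red [ 0.47   -0.3267  0.1785]
```

```bash
python3 -m pendant '[[0.1,0,1,0,0,0,0],[0,0,2,0,0,0,0],[0,0,2,0,0,0,0],[0,0,2,0,0,0,0],[0,0,1,0,0,0,0],[0,0,0.6,0,0,0,0],[0,0,0,0,0,0,0],[0,0,0,0,0,0,0]]'; python3 -m pendant '[[0,0,0.4,0,0,0,0],[0,0,0.3,0,0,0,0],[0,0,0,0,0,0,0],[0,0,0,0,0,0,0]]'; python3 to.py .4225 -.2548 .013 28.8
```

```text
time: 58.4
position: [0.4228, -0.255, 0.0248]
tcp_rot: [0.509, 0.861, 0.0, 0.001]
wrist_force: [0.5, -0.3, -2.8]
grip_width: 0.0386
grasp_force: 81.0
time: 58.8
position: [0.4224, -0.2546, 0.0173]
tcp_rot: [0.509, 0.861, 0.0, 0.0]
wrist_force: [0.3, 0.6, -2.9]
grip_width: 0.0387
grasp_force: 81.0
t 58.8 pos [ 0.422 -0.255  0.017] shift cm [-0.021  0.     0.434] turn deg [ 0.009  0.002 -0.028] F [ 0.296  0.587 -2.911] w 0.0387 g 81.0
```

```bash
python3 -m pendant '[[0,0,0.2,0,0,0,0],[0,0,0.2,0,0,0,0],[0,0,0,0,0,0,0],[0,0,0,0,0,0,0]]'; python3 -m pendant '[[0,0,0,0,0,0,0.55],[0,0,0,0,0,0,0.8],[0,0,0,0,0,0,1],[0,0,0,0,0,0,1],[0,0,0,0,0,0,1],[0,0,-2,0,0,0,1],[0,0,-3,0,0,0,1],[0,0,-3,0,0,0,1],[0,0,-3,0,0,0,1],[0,0,-3,0,0,0,1],[0,0,-2,0,0,0,1],[0,0,0,0,0,0,1]]' 40; python3 to.py .553 -.3625 .15; python3 jars.py u|grep red
```

```text
time: 59.2
position: [0.4228, -0.2538, 0.0139]
tcp_rot: [0.509, 0.861, 0.001, 0.0]
wrist_force: [-3.0, 4.8, 8.2]
grip_width: 0.0387
grasp_force: 80.4
time: 60.4
position: [0.4239, -0.2555, 0.1757]
tcp_rot: [0.509, 0.861, 0.001, 0.003]
wrist_force: [1.1, 0.8, -0.7]
grip_width: 0.0853
grasp_force: 0.0
t 60.4 pos [ 0.424 -0.255  0.176] shift cm [-15.588   6.157   2.653] turn deg [ 0.28   0.146 28.772] F [ 1.065  0.764 -0.741] w 0.0853 g 0.0
scene red [ 0.464  -0.323   0.0855]
```

```bash
python3 -m pendant '[[-1,0.4,0,0,0,0,0],[-2,0.8,0,0,0,0,0],[-2.2,0.9,0,0,0,0,0],[-2.2,0.9,0,0,0,0,0],[-2.2,0.9,0,0,0,0,0],[-2.2,0.9,0,0,0,0,0],[-2,0.7,0,0,0,0,0],[-1.2,0.5,0,0,0,0,0],[-0.6,0.2,0,0,0,0,0],[0,0,0,0,0,0,0],[0,0,0,0,0,0,0],[0,0,0,0,0,0,0]]'; python3 to.py .5527 -.3625 .08 28.8; python3 jars.py v
```

```text
time: 61.7
position: [0.5512, -0.3611, 0.173]
tcp_rot: [0.509, 0.861, 0.0, -0.0]
wrist_force: [0.8, -0.3, 0.4]
grip_width: -0.0002
grasp_force: 0.0
t 61.7 pos [ 0.551 -0.361  0.173] shift cm [-0.206  0.06   9.298] turn deg [-0.005 -0.056 -0.034] F [ 0.771 -0.304  0.388] w -0.0002 g 0.0
scene 90 [365.2 221.5] top [0.6162 0.1083 0.1162]
scene 88 [327.9 223.7] top [ 0.6132 -0.0022  0.116 ]
scene 90 [347.2 222.4] top [0.6136 0.0544 0.1161]
scene red [ 0.4644 -0.3219  0.0854]
top 108 [279.9 185.5] top [0.6132 0.1068 0.1135]
top 104 [296.3 185.8] top [0.6089 0.0535 0.1135]
top 109 [314.  185.5] top [ 0.6092 -0.0042  0.1136]
```

View pics/v_scene.png

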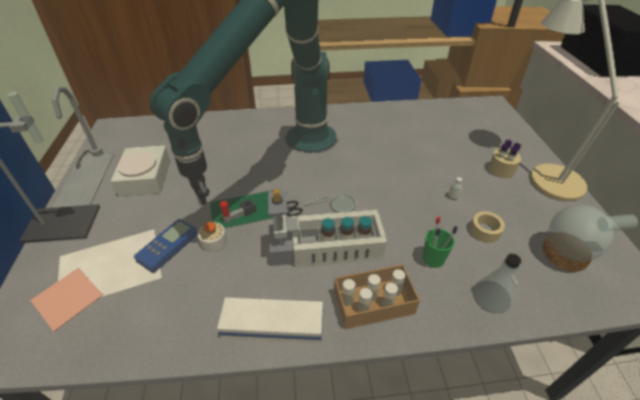

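The three jars stand in the lowered rack at (328–365, 223). The crank lies on the mat at (235,210) with its handle up, and the gripper is above the timer at (211,232).

```bash
python3 -m pendant '[[-0.1,0,1,0,0,0,0],[0,0,2,0,0,0,0],[0,0,2.5,0,0,0,0],[0,0,2,0,0,0,0],[0,0,1.3,0,0,0,0],[0,0,0,0,0,0,0],[0,0,0,0,0,0,0]]'; python3 to.py .5527 -.3625 .064 28.8;  python3 -m pendant '[[0,0,0.5,0,0,0,0],[0,0,0.5,0,0,0,0],[0,0,0.4,0,0,0,0],[0,0,0,0,0,0,0],[0,0,0,0,0,0,0]]';python3 to.py .5527 -.3625 .064 28.8
```

```text
time: 62.5
position: [0.5524, -0.3627, 0.0856]
tcp_rot: [0.509, 0.861, -0.0, 0.0]
wrist_force: [-0.4, -0.9, -0.2]
grip_width: -0.0003
grasp_force: 0.0
t 62.5 pos [ 0.552 -0.363  0.086] shift cm [0.006 0.041 2.159] turn deg [ 0.001  0.03  -0.035] F [-0.368 -0.893 -0.216] w -0.0003 g 0.0
time: 63.0
position: [0.5528, -0.3627, 0.0719]
tcp_rot: [0.509, 0.861, 0.0, 0.001]
wrist_force: [1.1, -0.1, 3.4]
grip_width: -0.0
grasp_force: 1.7
t 63.0 pos [ 0.553 -0.363  0.072] shift cm [0.028 0.001 0.791] turn deg [ 0.048  0.068 -0.028] F [ 1.054 -0.15   3.404] w -0.0 g 1.7
```

```bash
python3 -m pendant '[[0,0,0.4,0,0,0,0],[0,0,0.4,0,0,0,0],[0,0,0.1,0,0,0,0],[0,0,0,0,0,0,0],[0,0,0,0,0,0,0]]';python3 -m pendant '[[0,0,0.2,0,0,0,0],[0,0,0,0,0,0,0],[0,0,0,0,0,0,0]]'
```

```text
time: 63.5
position: [0.5529, -0.3628, 0.0641]
tcp_rot: [0.509, 0.861, 0.0, 0.001]
wrist_force: [-2.4, 2.7, 15.2]
grip_width: 0.0002
grasp_force: 7.2
time: 63.8
position: [0.5529, -0.3628, 0.0639]
tcp_rot: [0.509, 0.861, 0.001, 0.001]
wrist_force: [-5.3, 5.6, 25.9]
grip_width: 0.0
grasp_force: 13.2
```

At the stop: z is 0.064 and the force is well past the 7 N spring. Now release, rise clear and check.

```bash
python3 -m pendant '[[0,0,-0.5,0,0,0,0],[0,0,-1,0,0,0,0],[0,0,-2,0,0,0,0],[0,0,-3,0,0,0,0],[0,0,-3,0,0,0,0],[0,0,-3,0,0,0,0],[0,0,-3,0,0,0,0],[2,-2,-1,0,0,0,0],[3,-3,0,0,0,0,0],[3,-3,0,0,0,0,0],[3,-3,0,0,0,0,0],[0,0,0,0,0,0,0]]'; python3 -m pendant '[[0,-3,0,0,0,0,0],[0,-3,0,0,0,0,0],[0,0,0,0,0,0,0],[0,0,0,0,0,0,0],[0,0,0,0,0,0,0]]'; python3 jars.py w; python3 - <<'E'
from h import *
for n in("scene","top"):
    p,d=grab_frame(n)
    for m,a,ce in blobs(mask(p,"orange"),20):
        P,_=cloud(n,d,m);print(n,"orange",a,np.median(P,0).round(4))
E
```

```text
time: 65.0
position: [0.3966, -0.317, 0.2241]
tcp_rot: [0.511, 0.86, 0.002, -0.003]
wrist_force: [-0.2, 0.4, 0.9]
grip_width: -0.0
grasp_force: 0.0
time: 65.5
position: [0.351, -0.3472, 0.225]
tcp_rot: [0.509, 0.861, 0.0, -0.0]
wrist_force: [1.1, -0.6, -1.1]
grip_width: -0.0002
grasp_force: 0.0
scene 91 [365.2 221.5] top [0.6166 0.1076 0.1162]
scene 87 [328.  223.7] top [ 0.6129 -0.0021  0.1165]
scene 89 [347.2 222.3] top [0.6133 0.0546 0.1162]
scene red [ 0.4675 -0.3218  0.0863]
top 108 [279.9 185.5] top [0.6129 0.1064 0.1138]
top 106 [296.4 185.9] top [0.6095 0.0534 0.1139]
top 109 [314.  185.5] top [ 0.6092 -0.0042  0.1137]
top red [ 0.4633 -0.324   0.0835]
scene orange 73 [ 0.553  -0.361   0.0778]
top orange 86 [ 0.5517 -0.3632  0.0764]
```

View pics/w_top.png

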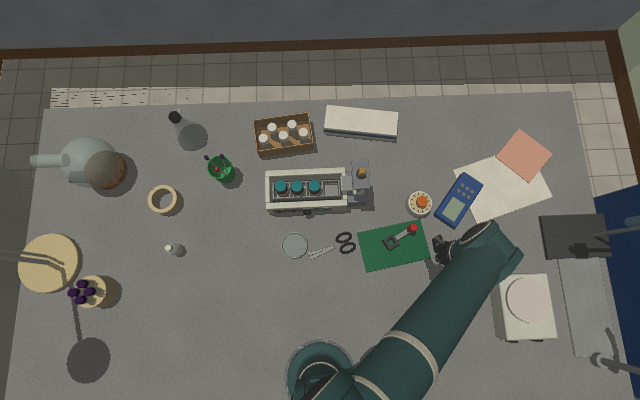

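The picture shows the three jars in their own cells at (280–314, 186) and the crank flat on the mat at (398,238). The plunger has sprung back up at (421,202), the bystanders are untouched and the arm is clear.

```bash
python3 -c "
from plant import ticket
print(ticket.job_done())"
```

```text
the job is handed in; nothing more can be done
None
```

The job is handed in at about 66 s: three jars (all that were there) stand in their own compartments, the rack is wound down to its stop, the timer plunger was pressed to its stop and sprang back, and the crank lies handle-up on the green mat; no verdict came back.

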